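Make up a mulled-drink kit and a tea kit at the packing bench

ROBOT

A 6-joint arm with a two-finger parallel gripper is mounted at the origin on the work surface. World frame = base frame: x ahead of the robot, y to its left, z up, the work surface at z = 0. Lengths are in m, angles in rad, forces in N, time in s.
With the tool pointing down it reaches from about 0.425 to 0.95 m from the base axis. Payload 3.5 kg.
Tool frame: the origin (TCP) lies on the centre line of the jaws, within the pads' length; the fingertips stand 11 mm ahead of it and the grasp point (between the pads) lies 8 mm behind it; x points along the fingers, y is the direction in which the jaws open and shut, and the axes are right-handed (so a half turn about x gives the same grasp; the last joint's range is limited). The gripper opens to 85 mm and grips with 20 to 120 N. Pads are 22 mm wide; open, the fingers measure 114 mm over their backs; the gripper's body (76 mm by 85 mm) begins 54 mm behind the grasp point. The pads swing forward as they close: fully open they stand 13 mm farther back than shut.
Start: joints at [-1.482, 0.286, 1.577, -0, 1.279, -0.15], TCP at [0.16, -0.656, 0.242] pointing down, gripper open.
Joint ranges: [-2.77, 2.77], [-0.9, 2.22], [0.21, 2.48], [-1.53, 4.67], [0.24, 2.81], [-2.84, 2.84]. Speed limits (rad/s): [2.79, 2.79, 3.14, 3.14, 3.14, 3.14].

INTERFACE

Orientations are given as a unit quaternion [x, y, z, w].
In Python, from plant import ctrl gives the robot as it stands. The module is installed in compiled form; this text tells all that it offers.
- The arm moves only by the tool drive_tool, never from a script. Its argument "series" is a list of rows, each a list of 2 entries, a list of its own where there are three numbers: the shift along the tool's x, y, z in units of 50 mm (1.0 is 50 mm), then the turn, a rotation vector about the tool's x, y, z in degrees. A call has 1 to 5 rows; each row shifts and turns the pose as measured when the row begins, along the tool's axes as they then stand; what a row does not reach is not made up. A row lasts 1/10 s, in which the tool goes at most 50 mm and 8.59 degrees, less where a joint would pass 70% of its speed; a pose out of reach is approached as far as the arm can. A call is refused whole if a number of a shift passes 1 or a number of a turn 8.59, either way. A call with a gripper value outside its range is refused whole. "grip" is the gripper's target within -1 to 1 (fully open at 1, half-way at 0, shut at -1), set as the call begins (left out, the last holds). The fingers move at their own pace and stop on an object; "newtons" is the grip in N (left out, the last holds). Time passes only in rows, so rows that do not move let the fingers close. It gives the time, the measured TCP pose, the force and the opening at its end, in the units of the state.
- ctrl.get_state(): the state, without advancing time (a new reading comes with each control period).
- ctrl.read_camera(name): name is "scene" or "side" or "wrist"; returns a dict with "img" (384x512x3 uint8, red, green, blue), "camera_matrix" (3x3 intrinsics, pixels), "k1" (the pictures are not rectified: a ray, as slopes to the right and down, at radius r is drawn at 1 + k1 r^2 times it, then the intrinsics apply), "R" (3x3) and "t" (3): a world point X has camera coordinates R X + t. Camera axes: x right, y down, z forward; pixel columns grow to the right and rows downward; lengths in m; the calibration is good to about 2 mm. A picture is of the moment at which its call begins. There is no depth.
- ctrl.sign_off(): hands the job in, once; it reports no verdict.
The state is a dict: "time": time; "qpos": joint angles; "dq": joint speeds; "joint_efforts": joint torques, N m; "eef_pos": TCP position; "tcp_rot": TCP orientation; "contact_force": force on the tool from outside, world axes, zero at the start; "wrist_torque": the same for the moment, N m; "opening": opening from 0.0 (shut) to 1.0 (fully open).
Only numpy, scipy, OpenCV 4.12 (cv2) and the standard library are available. Lean on these libraries where they do the work, as an engineer would, in place of code of your own. Each camera call takes 0.05 s, during which the arm holds its last target.

TASK

Make up the two gift boxes from the stock standing between them. The three-cell box is the mulled-drink kit: the tall jar of orange slices stands in its square cell, the small narrow jar stands in the smaller cell beside it, and the cinnamon bundle lies along the long cell; the two-cell box is the tea kit: the square tea tin and the white tumbler each stand upright in a cell of their own, either way round, with the tin square to the box. Set everything down on the floor of its cell without dropping it, and leave the low wide jar on the bench where it is.

Things in the scene. Friction and masses are not known exactly. Their poses are not given: they have to be found in the camera images.
- tall_jar: Round glass jar packed with dried orange slices: 60 mm across up to 70 mm high, closed by a cork stopper 44 mm across that makes it 84 mm tall, about 0.2 kg, the tallest of the three jars. Origin at the centre of its underside, z up when standing.
- small_jar: Narrow round glass jar of dark spices, steel lid: 44 mm across, 60 mm tall, about 0.1 kg. Origin at the centre of its underside, z up when standing.
- low_jar: Low wide glass jar, amber filling, steel lid: 68 mm across and only 40 mm tall. It belongs to another order and stays where it is. Origin at the centre of its underside, z up when standing.
- cinnamon: Bundle of nine cinnamon sticks tied with twine at the middle, lying down, flat-sided: 42 mm wide (its x), 90 mm long (its y, along the sticks), 42 mm high, under 0.12 kg. Origin at the centre of its underside, z up when standing.
- tea_tin: Square steel tea tin with a flat lid, standing: 60 x 60 mm, 72 mm tall, about 0.15 kg; its x and y are square to its sides. Origin at the centre of its underside, z up when standing.
- tumbler: White ceramic tumbler without handle, open at the top: 60 mm across the rim, 57 mm at the foot, 66 mm tall, wall 3.5 mm, about 0.2 kg. Origin at the centre of its underside, z up when standing.
- mulled_box: Shallow open kraft-card gift box base with three cells, 166 mm (x) by 164 mm (y), fixed to the bench; floor 3 mm thick, all walls and dividers 4 mm thick with their tops 22 mm above the bench. Origin at the centre of its underside, z up. Long cell for the cinnamon: 70 mm (x) by 156 mm (y), centre at x = -44, y = 0 mm. Square cell for the tall jar: 84 by 84 mm, centre at x = +37, y = -36 mm. Smaller cell for the small jar: 84 mm (x) by 68 mm (y), centre at x = +37, y = +44 mm.
- tea_box: Shallow open kraft-card gift box base with two equal cells, 92 mm (x) by 180 mm (y), fixed to the bench; floor 3 mm thick, walls and divider 4 mm thick with their tops 22 mm above the bench. Origin at the centre of its underside, z up. Cells 84 by 84 mm, centres at x = 0, y = -44 mm and x = 0, y = +44 mm.
There are look-alikes about, which are no part of the job. What is shaped like the tall_jar but pink is not meant.

How it is judged:
At the end, for the whole second after the job is handed in: Each of the five stands (the cinnamon lies) on the floor of its own cell, centre inside it by cell size (15 to 37 mm), tilt under 7 degrees, at rest; cinnamon within 20 degrees of its cell's length, tin's sides within 17 degrees of the box's; the low jar within 20 mm of its start, upright (x of tall_jar in the frame of mulled_box between 0.022 and 0.052 m and y of tall_jar in the frame of mulled_box between -0.051 and -0.021 m and z of tall_jar in the frame of mulled_box between -0.002 and 0.008 m and x of small_jar in the frame of mulled_box between 0.014 and 0.06 m and y of small_jar in the frame of mulled_box between 0.029 and 0.059 m and z of small_jar in the frame of mulled_box between -0.002 and 0.008 m and x of cinnamon in the frame of mulled_box between -0.061 and -0.027 m and y of cinnamon in the frame of mulled_box between -0.037 and 0.037 m and z of cinnamon in the frame of mulled_box between -0.002 and 0.008 m and angle between the x axis of cinnamon and the x axis of mulled_box, either way round below 0.35 rad and ((x of tea_tin in the frame of tea_box between -0.016 and 0.016 m and y of tea_tin in the frame of tea_box between 0.028 and 0.06 m and z of tea_tin in the frame of tea_box between -0.002 and 0.008 m and x of tumbler in the frame of tea_box between -0.016 and 0.016 m and y of tumbler in the frame of tea_box between -0.06 and -0.028 m and z of tumbler in the frame of tea_box between -0.002 and 0.008 m) or (x of tea_tin in the frame of tea_box between -0.016 and 0.016 m and y of tea_tin in the frame of tea_box between -0.06 and -0.028 m and z of tea_tin in the frame of tea_box between -0.002 and 0.008 m and x of tumbler in the frame of tea_box between -0.016 and 0.016 m and y of tumbler in the frame of tea_box between 0.028 and 0.06 m and z of tumbler in the frame of tea_box between -0.002 and 0.008 m)) and (angle between the x axis of tea_tin and the x axis of tea_box, either way round below 0.3 rad or angle between the x axis of tea_tin and the y axis of tea_box, either way round below 0.3 rad) and angle between each of tall_jar, small_jar, cinnamon, tea_tin, tumbler, low_jar's own z axis and vertical below 0.12 rad and linear speed of each of tall_jar, small_jar, cinnamon, tea_tin, tumbler below 0.02 m/s and distance of low_jar from where it was at the start of the episode below 0.02 m); the robot touches nothing.
It fails at once if the low wide jar was moved (distance of low_jar from where it was at the start of the episode above 0.02 m).
It fails at once if a thing was dropped (it fell freely more than about 2 cm) ((linear speed of tall_jar above 0.65 m/s and contact force between tall_jar and the arm below 0.01 N and contact force between tall_jar and the fingers below 0.01 N) or (linear speed of small_jar above 0.65 m/s and contact force between small_jar and the arm below 0.01 N and contact force between small_jar and the fingers below 0.01 N) or (linear speed of cinnamon above 0.65 m/s and contact force between cinnamon and the arm below 0.01 N and contact force between cinnamon and the fingers below 0.01 N) or (linear speed of tea_tin above 0.65 m/s and contact force between tea_tin and the arm below 0.01 N and contact force between tea_tin and the fingers below 0.01 N) or (linear speed of tumbler above 0.65 m/s and contact force between tumbler and the arm below 0.01 N and contact force between tumbler and the fingers below 0.01 N)).
It also fails if it takes over 144 s, if anything falls off the work surface, if the arm or the gripper's body presses on something with over 40 N, if the wrist force passes 120 N, or if a joint passes its speed limit or range.

## Working session

There is one attempt and no reset: what is moved stays moved. The work goes in short steps, Python scripts to look and compute and a tool call to move; the robot and the scene stay as the last step left them, time stands still between calls to the robot, and variables do not carry over. Pictures are saved under pics/ and viewed, and the job is handed in when it is done.

Besides the shell and the picture viewer there is one more tool, called after "Call:" as name([rows], argument=value, ...), one row to a line, values as JSON. drive_tool: Moves the arm, as the interface text tells. Its arguments: {"type":"object","properties":{"series":{"type":"array"},"grip":{"type":"number"},"newtons":{"type":"number"}},"required":["series"]}

```bash
mkdir -p pics; python3 - <<'E'
from plant import ctrl
import cv2
for n in ["scene","side","wrist"]:
    c=ctrl.read_camera(n); cv2.imwrite(f"pics/{n}0.png",c["img"][:,:,::-1])
    print(n,c["camera_matrix"].tolist(),c["k1"],c["R"].round(4).tolist(),c["t"].round(4).tolist())
print(ctrl.get_state())
E
```

```text
scene [[492.1500767129249, 0.0, 252.35308057568525], [0.0, 492.1500767129249, 190.63309154814593], [0.0, 0.0, 1.0]] -0.18750925512172814 [[-0.3548, 0.9349, -0.0074], [0.7569, 0.2826, -0.5893], [-0.5489, -0.2147, -0.8079]] [0.2046, -0.3797, 1.4055]
side [[438.5658748631537, 0.0, 248.15362960459575], [0.0, 438.5658748631537, 194.98304724023924], [0.0, 0.0, 1.0]] -0.0998205181050186 [[-0.853, -0.5217, 0.0129], [-0.2805, 0.4374, -0.8544], [0.4401, -0.7325, -0.5194]] [0.4463, 0.2079, 0.8874]
wrist [[304.80119387404255, 0.0, 254.65456123960675], [0.0, 304.80119387404255, 191.02180771257383], [0.0, 0.0, 1.0]] -0.05375519138647414 [[0.2367, -0.9716, -0.001], [-0.9256, -0.2258, 0.3037], [-0.2953, -0.071, -0.9528]] [-0.6751, -0.0403, 0.3792]
{'time': 0.15, 'qpos': array([-1.48202157e+00,  2.86978335e-01,  1.57783239e+00, -2.44965938e-05,
        1.27862519e+00, -1.50001397e-01]), 'dq': array([ 0.00167581, -0.00163372, -0.00540751,  0.00052139, -0.00092016,
        0.0004784 ]), 'joint_efforts': array([ 2.16598528e-04, -4.06604898e+01, -2.93140054e+01, -1.63192353e-04,
        3.97232885e-03, -2.07139095e-06]), 'eef_pos': array([ 0.1596248 , -0.65534615,  0.24125866]), 'tcp_rot': array([ 0.70208445,  0.0848738 , -0.70206113,  0.08357052]), 'contact_force': array([0.05215069, 0.21643415, 0.28608161]), 'wrist_torque': array([-0.02602766,  0.0363573 , -0.01596985]), 'opening': 1.000152249478358}
```

View pics/scene0.png

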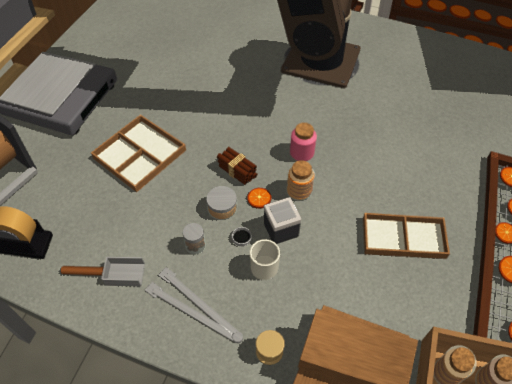

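View pics/side0.png

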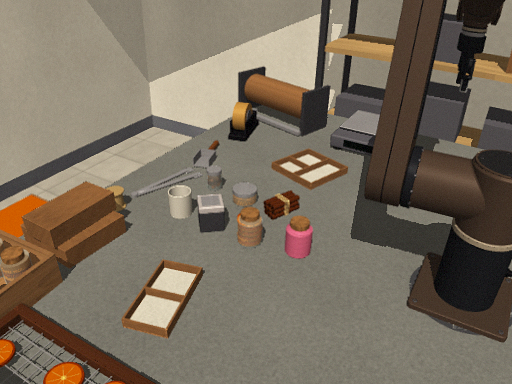

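View pics/wrist0.png

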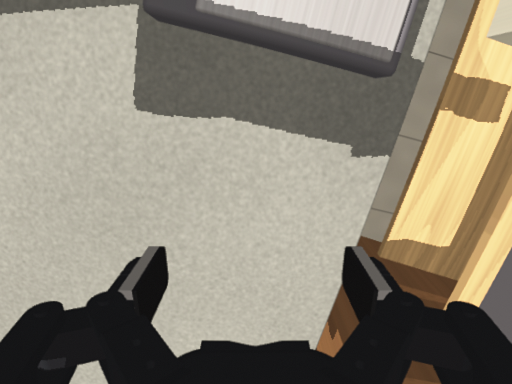

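```bash
python3 - <<'E'
import cv2
a=cv2.imread("pics/scene0.png")
cv2.imwrite("pics/sc_z.png",cv2.resize(a[115:285,170:330],None,fx=3.5,fy=3.5,interpolation=cv2.INTER_CUBIC)[:600])
cv2.imwrite("pics/sc_b1.png",cv2.resize(a[110:195,85:195],None,fx=6,fy=6,interpolation=cv2.INTER_CUBIC))
cv2.imwrite("pics/sc_b2.png",cv2.resize(a[205:265,355:455],None,fx=7,fy=7,interpolation=cv2.INTER_CUBIC))
b=cv2.imread("pics/side0.png")
cv2.imwrite("pics/sd_z.png",cv2.resize(b[130:265,160:360],None,fx=4,fy=4,interpolation=cv2.INTER_CUBIC))
E
```

```text
(no output)
```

View pics/sc_z.png

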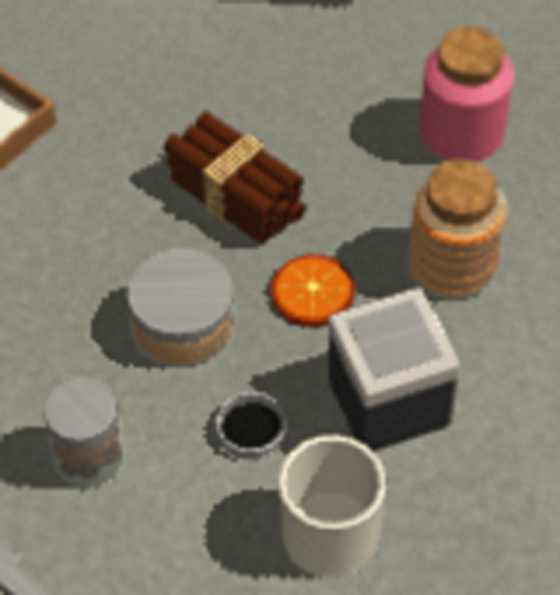

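View pics/sc_b1.png

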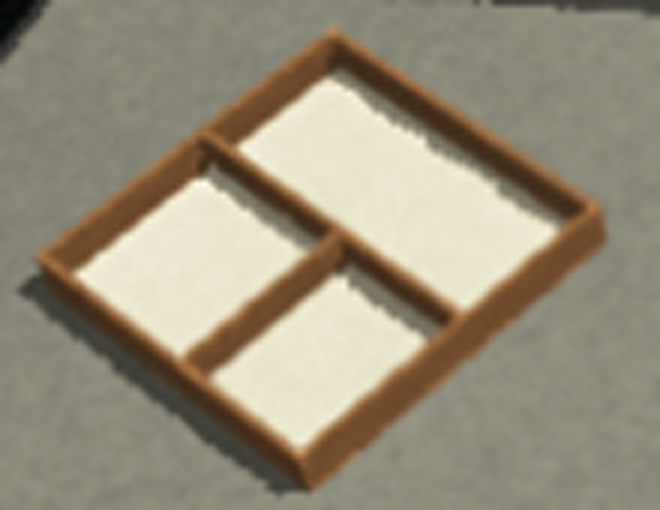

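View pics/sc_b2.png

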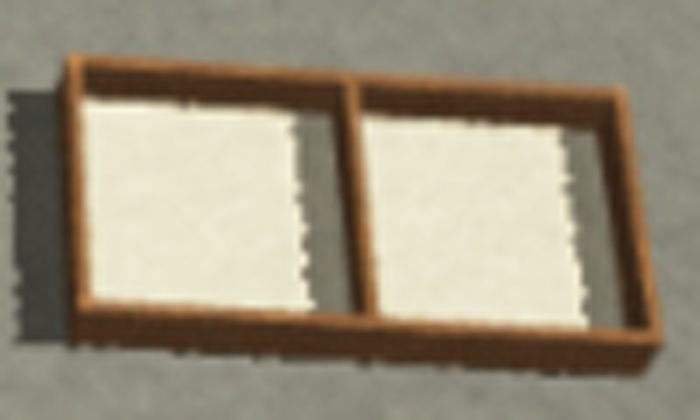

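View pics/sd_z.png

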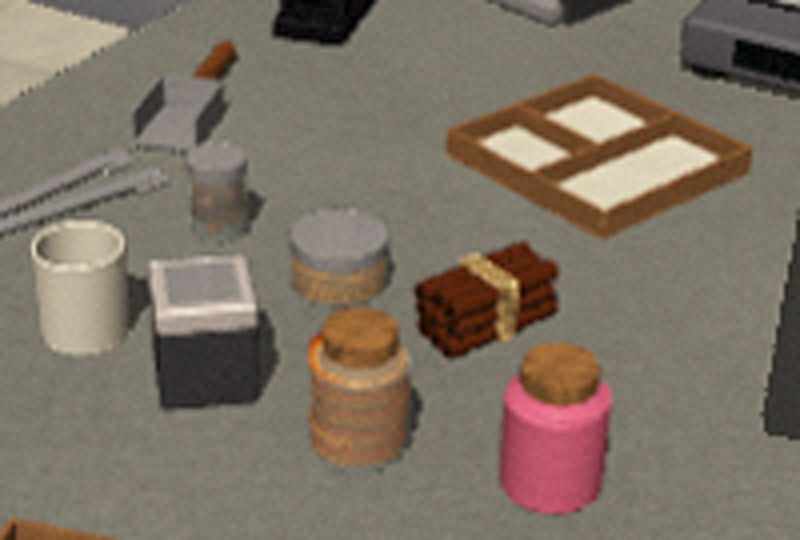

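```bash
cat > h.py <<'E'
import numpy as np, cv2, pickle
from scipy.optimize import least_squares
from plant import ctrl
def cam(n):
    c=ctrl.read_camera(n); return c
def proj(c,P):
    P=np.atleast_2d(np.asarray(P,float)); R=np.array(c["R"]); 
    return cv2.projectPoints(P,cv2.Rodrigues(R)[0],np.array(c["t"],float),c["camera_matrix"],np.array([c["k1"],0,0,0.]))[0][:,0]
def unproj(c,uv,z):
    uv=np.atleast_2d(np.asarray(uv,float))
    n=cv2.undistortPoints(uv[:,None],c["camera_matrix"],np.array([c["k1"],0,0,0.]))[:,0]
    d=np.c_[n,np.ones(len(n))]@np.array(c["R"]); o=-np.array(c["R"]).T@np.array(c["t"])
    return o+d*((z-o[2])/d[:,2])[:,None]
E
python3 - <<'E'
from h import *
cs=cam("scene");cd=cam("side")
for k in (cs,cd): k.pop("img")
pickle.dump((cs,cd),open("cams.pkl","wb"))
A=lambda p:np.array(p)/3.5+[170,115]
B=lambda p:np.array(p)/4+[160,130]
o={"tall":((461,188),(361,328),.084),"pink":((471,52),(561,368),.084),"small":((82,410),(217,158),.06),"low":((181,293),(339,238),.04),"tumb":((332,483),(79,244),.066),"tin":((393,343),(203,283),.072),"cinn":((234,158),(490,268),.042)}
for n,(a,b,z) in o.items(): print(n,unproj(cs,A(a),z).round(4)[0,:2],unproj(cd,B(b),z).round(4)[0,:2])
print("tin corners",unproj(cs,A([(330,325),(418,290),(458,355),(365,398)]),.072).round(4)[:,:2].tolist())
print(unproj(cd,B([(150,264),(243,255),(257,302),(162,312)]),.072).round(4)[:,:2].tolist())
def fit(pts,hx,hy,g):
    L=np.array([(-hx,-hy),(hx,-hy),(hx,hy),(-hx,hy)])
    best=None
    for s in range(4):
        def f(p,s=s):
            c,s_=np.cos(p[2]),np.sin(p[2]); W=L@np.array([[c,s_],[-s_,c]])+p[:2]
            return (proj(cs,np.c_[W,np.full(4,.022)])-np.roll(pts,s,0)).ravel()
        for r in(1,):
            w=unproj(cs,pts,.022)[:,:2].mean(0)
            for y in (0,1.57,3.14,-1.57):
                q=least_squares(f,[*w,y])
                print(s,q.x.round(4),round(q.cost,2)) if q.cost<60 else 0
M=np.array([(333,32),(600,208),(308,460),(42,258)])/6+[85,110]
print("mulled",unproj(cs,M,.022).round(4)[:,:2].tolist()); fit(M,.083,.082,0)
T=np.array([(70,62),(625,92),(660,335),(75,308)])/7+[355,205]
print("tea",unproj(cs,T,.022).round(4)[:,:2].tolist());fit(T,.046,.09,0)
E
```

```text
tall [0.476  0.0764] [0.4708 0.0787]
pink [0.364  0.0486] [0.3575 0.0536]
small [ 0.6912 -0.0841] [ 0.6842 -0.0813]
low [ 0.5817 -0.069 ] [ 0.573  -0.0631]
tumb [0.6884 0.0691] [0.6841 0.0692]
tin [0.5915 0.0718] [0.5855 0.0724]
cinn [ 0.4709 -0.0779] [ 0.4692 -0.0806]
tin corners [[0.5924, 0.0329], [0.5502, 0.0736], [0.5862, 0.1101], [0.6328, 0.0689]]
[[0.6256, 0.0721], [0.5837, 0.0326], [0.5463, 0.0725], [0.5871, 0.1115]]
mulled [[0.4025, -0.3735], [0.4541, -0.2208], [0.6081, -0.2713], [0.5565, -0.4257]]
tea [[0.4985, 0.2337], [0.4478, 0.4054], [0.5325, 0.4287], [0.584, 0.2556]]
```

```bash
cat > plan.py <<'E'
import sys
from h import *
from scipy.spatial.transform import Rotation as R_
# usage: plan.py x y z jawdeg [n] [maxrow mm]: rows; jaw = world angle of tool y (mod 180)
def plan(tgt,jaw=None,n=None,quiet=False,step=45.):
    s=ctrl.get_state(); p=np.array(s["eef_pos"]); R=R_.from_quat(s["tcp_rot"]); M=R.as_matrix()
    cur=np.degrees(np.arctan2(M[1,1],M[0,1]))
    if jaw is None: d=0
    else: d=(jaw-cur+90)%180-90
    # desired: tool x down, y at cur+d
    a=np.radians(cur+d); y=np.array([np.cos(a),np.sin(a),0]); x=np.array([0,0,-1.])
    T=R_.from_matrix(np.c_[x,y,np.cross(x,y)])
    dl=np.array(tgt)-p; rv=(R.inv()*T).as_rotvec()
    k=max(1,int(np.ceil(max(np.linalg.norm(dl)*1000/step,np.degrees(np.linalg.norm(rv))/7.5)))) if n is None else n
    print("t %.2f pos"%s["time"],p.round(4),"jaw %.1f"%cur,"tilt %.2f"%np.degrees(np.arccos(-M[2,0])),"q1 %.2f q6 %.2f"%(s["qpos"][0],s["qpos"][5]),"open %.3f"%s["opening"],"F",np.round(s["contact_force"],1),"| d",dl.round(4),"turn",round(d,1),"rows",k)
    Rk=R
    rows=[]
    for i in range(k):
        rows.append([[round(float(v),2) for v in Rk.inv().apply(dl/k)/.05],[round(float(v),1) for v in np.degrees(rv)/k]])
        Rk=Rk*R_.from_rotvec(rv/k)
    for i in range(0,k,5): print(str(rows[i:i+5]).replace(" ",""))
if __name__=="__main__":
    a=sys.argv
    plan([float(v) for v in a[1:4]], None if len(a)<5 or a[4]=="-" else float(a[4]), int(a[5]) if len(a)>5 else None)
E
python3 plan.py .45 -.35 .24 90
```

```text
t 0.25 pos [ 0.1597 -0.6555  0.2416] jaw -76.3 tilt 0.06 q1 -1.48 q6 -0.15 open 1.001 F [-0.5 -0.1 -0.1] | d [ 0.2903  0.3055 -0.0016] turn -13.7 rows 10
[[[0.0,-0.46,-0.71],[1.4,-0.0,0.0]],[[0.0,-0.47,-0.7],[1.4,-0.0,0.0]],[[0.0,-0.49,-0.69],[1.4,-0.0,0.0]],[[0.0,-0.51,-0.67],[1.4,-0.0,0.0]],[[0.0,-0.52,-0.66],[1.4,-0.0,0.0]]]
[[[0.0,-0.54,-0.65],[1.4,-0.0,0.0]],[[0.0,-0.55,-0.64],[1.4,-0.0,0.0]],[[0.0,-0.57,-0.62],[1.4,-0.0,0.0]],[[0.0,-0.58,-0.61],[1.4,-0.0,0.0]],[[0.0,-0.6,-0.6],[1.4,-0.0,0.0]]]
```

Call:
drive_tool([
  [[0,-0.46,-0.71],[1.4,0,0]],
  [[0,-0.47,-0.7],[1.4,0,0]],
  [[0,-0.49,-0.69],[1.4,0,0]],
  [[0,-0.51,-0.67],[1.4,0,0]],
  [[0,-0.52,-0.66],[1.4,0,0]],
])

```text
time: 0.75
eef_pos: [0.3054, -0.502, 0.24]
tcp_rot: [-0.706, -0.036, 0.706, -0.036]
contact_force: [-0.6, -0.6, -0.7]
opening: 1.0
```

Call:
drive_tool([
  [[0,-0.54,-0.65],[1.4,0,0]],
  [[0,-0.55,-0.64],[1.4,0,0]],
  [[0,-0.57,-0.62],[1.4,0,0]],
  [[0,-0.58,-0.61],[1.4,0,0]],
  [[0,-0.6,-0.6],[1.4,0,0]],
])

```text
time: 1.25
eef_pos: [0.4589, -0.3449, 0.2402]
tcp_rot: [-0.707, 0.009, 0.707, 0.009]
contact_force: [1.3, -0.3, -0.4]
opening: 0.997
```

```bash
python3 plan.py .42 .0775 .2 90;python3 plan.py .48 -.3 .22 90
```

```text
t 1.25 pos [ 0.4589 -0.3449  0.2402] jaw -91.5 tilt 0.01 q1 -0.82 q6 0.78 open 0.997 F [ 1.3 -0.3 -0.4] | d [-0.0389  0.4224 -0.0402] turn 1.5 rows 10
[[[0.08,-0.84,0.1],[-0.2,0.0,0.0]],[[0.08,-0.84,0.1],[-0.2,0.0,0.0]],[[0.08,-0.84,0.1],[-0.2,0.0,0.0]],[[0.08,-0.84,0.09],[-0.2,0.0,0.0]],[[0.08,-0.84,0.09],[-0.2,0.0,0.0]]]
[[[0.08,-0.84,0.09],[-0.2,0.0,0.0]],[[0.08,-0.84,0.09],[-0.2,0.0,0.0]],[[0.08,-0.84,0.08],[-0.2,0.0,0.0]],[[0.08,-0.84,0.08],[-0.2,0.0,0.0]],[[0.08,-0.84,0.08],[-0.2,0.0,0.0]]]
t 1.25 pos [ 0.4589 -0.3449  0.2402] jaw -91.5 tilt 0.01 q1 -0.82 q6 0.78 open 0.997 F [ 1.3 -0.3 -0.4] | d [ 0.0211  0.0449 -0.0202] turn 1.5 rows 2
[[[0.2,-0.45,-0.2],[-0.8,0.0,0.0]],[[0.2,-0.45,-0.2],[-0.8,0.0,0.0]]]
```

```bash
cat > snap.py <<'E'
import sys
from h import *
n=sys.argv[1]; c=cam("wrist"); cv2.imwrite(f"pics/{n}.png",c["img"][:,:,::-1]); pickle.dump(c,open(f"pics/{n}.pkl","wb")); print(ctrl.get_state()["eef_pos"])
E
python3 snap.py w1
```

```text
[ 0.46260602 -0.34024156  0.24027272]
```

View pics/w1.png

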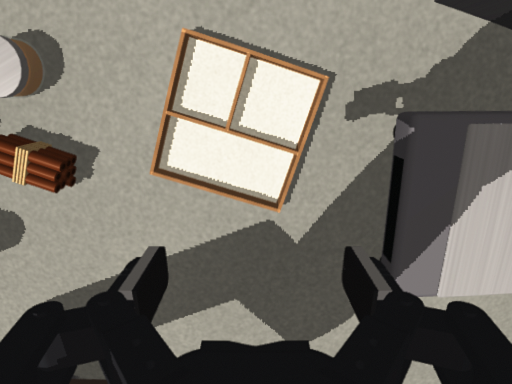

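Call:
drive_tool([
  [[0,-0.8,0],[0,0,0]],
  [[0,-0.8,0],[0,0,0]],
  [[0,-0.8,0],[0,0,0]],
  [[0,-0.8,0],[0,0,0]],
  [[0,-0.8,0],[0,0,0]],
])

```text
time: 1.8
eef_pos: [0.4681, -0.1355, 0.2406]
tcp_rot: [0.709, -0.007, -0.706, -0.009]
contact_force: [0.7, -0.0, -0.5]
opening: 0.998
```

Call:
drive_tool([
  [[0,-0.8,0],[0,0,0]],
  [[0,-0.8,0],[0,0,0]],
  [[0,-0.8,0],[0,0,0]],
])

```text
time: 2.1
eef_pos: [0.47, -0.0112, 0.2413]
tcp_rot: [0.709, -0.008, -0.705, -0.009]
contact_force: [0.8, 0.3, 0.1]
opening: 1.004
```

```bash
python3 snap.py w2
```

```text
[ 0.46947949 -0.00615541  0.2411734 ]
```

View pics/w2.png

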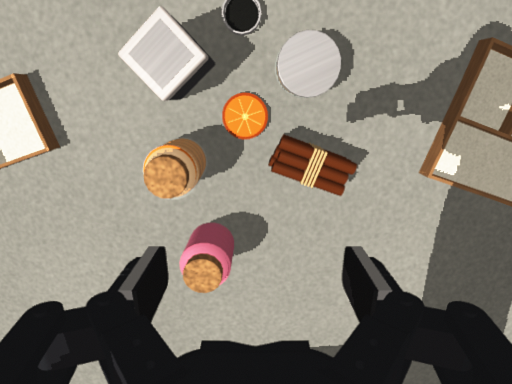

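```bash
python3 - <<'E'
from h import *
c=pickle.load(open("pics/w1.pkl","rb"))
P=unproj(c,[(185,30),(327,78),(280,208),(153,173)],.022)[:,:2]
print(P.round(4).tolist(),P.mean(0)); 
for i in range(4):
    d=P[(i+1)%4]-P[i]; print(np.linalg.norm(d).round(4),np.degrees(np.arctan2(d[1],d[0])).round(1))
c=pickle.load(open("pics/w2.pkl","rb"))
for n,uv,z in [("tall",(166.5,177),.084),("low",(309,64),.04),("pink",(203,273),.084),("cin",(315,168),.042),("teaC",(18,75),.022),("teaC2",(53,148),.022)]: print(n,unproj(c,uv,z)[0,:2].round(4))
T=unproj(c,[(160,8),(209,57),(166,99),(120,53)],.072)[:,:2];print("tin",T.mean(0).round(4))
for i in range(4):
    d=T[(i+1)%4]-T[i]; print(np.linalg.norm(d).round(4),np.degrees(np.arctan2(d[1],d[0])).round(1))
Q=unproj(c,[(288,136),(355,166),(342,194),(272,164)],.035)[:,:2];print("cin",Q.mean(0).round(4))
for i in range(4):
    d=Q[(i+1)%4]-Q[i]; print(np.linalg.norm(d).round(4),np.degrees(np.arctan2(d[1],d[0])).round(1))
E
```

```text
[[0.6034, -0.2771], [0.5514, -0.4275], [0.4017, -0.3759], [0.4501, -0.225]] [ 0.50163711 -0.32637143]
0.1592 -109.1
0.1583 161.0
0.1585 72.2
0.1619 -18.8
tall [0.4723 0.0748]
low [ 0.577  -0.0703]
pink [0.3632 0.047 ]
cin [ 0.4679 -0.0793]
teaC [0.5794 0.2517]
teaC2 [0.4956 0.227 ]
tin [0.5856 0.0692]
0.0596 -135.9
0.0566 129.7
0.0579 42.4
0.0548 -48.7
cin [ 0.4693 -0.0803]
0.0847 -114.8
0.0357 158.8
0.0901 65.3
0.0359 -29.9
```

```bash
python3 plan.py .4725 .0765 .14 90;python3 plan.py .4725 .0765 .04 90
```

```text
t 2.15 pos [ 0.4695 -0.0062  0.2412] jaw -91.2 tilt 0.51 q1 -0.23 q6 1.35 open 1.000 F [-1.9  3.3 -0.5] | d [ 0.003   0.0827 -0.1012] turn 1.2 rows 3
[[[0.68,-0.55,-0.01],[-0.4,-0.1,0.1]],[[0.68,-0.55,-0.01],[-0.4,-0.1,0.1]],[[0.68,-0.55,-0.02],[-0.4,-0.1,0.1]]]
t 2.15 pos [ 0.4695 -0.0062  0.2412] jaw -91.2 tilt 0.51 q1 -0.23 q6 1.35 open 1.000 F [-1.9  3.3 -0.5] | d [ 0.003   0.0827 -0.2012] turn 1.2 rows 5
[[[0.81,-0.32,-0.0],[-0.2,-0.1,0.1]],[[0.81,-0.33,-0.0],[-0.2,-0.1,0.1]],[[0.81,-0.33,-0.01],[-0.2,-0.1,0.1]],[[0.81,-0.33,-0.01],[-0.2,-0.1,0.1]],[[0.81,-0.33,-0.01],[-0.2,-0.1,0.1]]]
```

Call:
drive_tool([
  [[0.68,-0.55,-0.01],[-0.4,-0.1,0.1]],
  [[0.68,-0.55,-0.01],[-0.4,-0.1,0.1]],
  [[0.68,-0.5,-0.02],[-0.4,-0.1,0.1]],
  [[0,0,0],[0,0,0]],
])

```text
time: 2.55
eef_pos: [0.4745, 0.0779, 0.1395]
tcp_rot: [0.71, 0.002, -0.704, 0.003]
contact_force: [-0.4, -0.1, -0.6]
opening: 1.001
```

```bash
python3 snap.py w3; python3 plan.py .4725 .0765 .04 90
```

```text
[0.47638746 0.0767939  0.14209291]
t 2.60 pos [0.4764 0.0768 0.1421] jaw -89.7 tilt 0.73 q1 -0.05 q6 1.51 open 1.002 F [-0.4  0.3  0.2] | d [-0.0039 -0.0003 -0.1021] turn -0.3 rows 3
[[[0.68,0.0,0.03],[0.1,-0.2,-0.0]],[[0.68,0.0,0.03],[0.1,-0.2,-0.0]],[[0.68,0.0,0.03],[0.1,-0.2,-0.0]]]
```

View pics/w3.png

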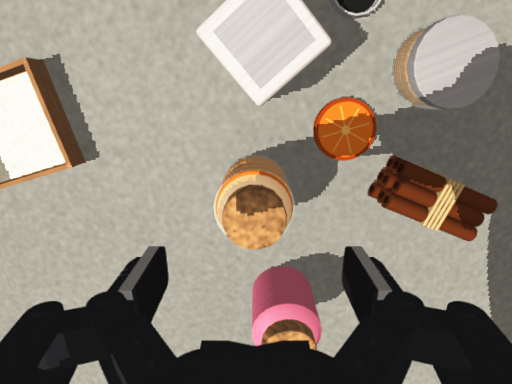

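Call:
drive_tool([
  [[0.68,0,0.03],[0,-0.2,0]],
  [[0.68,0,0.02],[0,-0.2,0]],
  [[0.6,0,0.02],[0,-0.2,0]],
  [[0,0,0],[0,0,0]],
])

```text
time: 3.0
eef_pos: [0.4824, 0.0725, 0.0502]
tcp_rot: [0.714, 0.0, -0.7, 0.003]
contact_force: [-0.5, 0.1, -0.4]
opening: 0.996
```

```bash
python3 plan.py .4725 .0765 .04 90
```

```text
t 3.00 pos [0.4824 0.0725 0.0502] jaw -89.7 tilt 1.14 q1 -0.06 q6 1.51 open 0.996 F [-0.5  0.1 -0.4] | d [-0.0099  0.004  -0.0102] turn -0.3 rows 1
[[[0.2,-0.08,0.2],[0.3,-1.1,-0.2]]]
```

Call:
drive_tool([
  [[0.2,-0.06,0.2],[0.2,-1,-0.2]],
  [[0,0,0],[0,0,0]],
])

```text
time: 3.2
eef_pos: [0.4751, 0.0739, 0.043]
tcp_rot: [0.709, -0.001, -0.705, 0.0]
contact_force: [-0.0, 0.7, -1.4]
opening: 0.998
```

```bash
python3 plan.py .4725 .0765 .04 90; python3 -c "
from plant import ctrl
print(ctrl.get_state()['qpos'])"
```

```text
t 3.20 pos [0.4751 0.0739 0.043 ] jaw -90.1 tilt 0.37 q1 -0.06 q6 1.52 open 0.998 F [-0.   0.7 -1.4] | d [-0.0026  0.0026 -0.003 ] turn 0.1 rows 1
[[[0.06,-0.05,0.05],[-0.1,-0.4,-0.1]]]
[-5.66708971e-02  1.28683791e-01  2.17495994e+00 -9.51245248e-04
  8.31551679e-01  1.51574709e+00]
```

Call:
drive_tool([
  [[0.06,-0.05,0.05],[0,-0.4,0]],
  [[0,0,0],[0,0,0]],
  [[0,0,0],[0,0,0]],
  [[0,0,0],[0,0,0]],
  [[0,0,0],[0,0,0]],
], grip=-1, newtons=45)

```text
time: 3.7
eef_pos: [0.4752, 0.0765, 0.0442]
tcp_rot: [0.709, -0.001, -0.705, 0.0]
contact_force: [0.7, -0.0, -2.6]
opening: 0.691
```

Call:
drive_tool([
  [[0,0,0],[0,0,0]],
  [[0,0,0],[0,0,0]],
  [[-0.1,0,0],[0,0,0]],
  [[-0.3,0,0],[0,0,0]],
  [[-0.6,0,0],[0,0,0]],
])

```text
time: 4.2
eef_pos: [0.47, 0.0767, 0.0903]
tcp_rot: [-0.705, 0.001, 0.71, 0.0]
contact_force: [0.8, 0.6, -2.7]
opening: 0.688
```

```bash
python3 plan.py .48 .07 .19 90; python3 snap.py w4
```

```text
t 4.20 pos [0.47   0.0767 0.0903] jaw -90.0 tilt 0.40 q1 -0.05 q6 1.52 open 0.688 F [ 0.8  0.6 -2.7] | d [ 0.01   -0.0067  0.0997] turn 0.0 rows 3
[[[-0.67,0.05,-0.06],[-0.0,0.1,-0.0]],[[-0.66,0.05,-0.06],[-0.0,0.1,-0.0]],[[-0.66,0.05,-0.07],[-0.0,0.1,-0.0]]]
[0.47430205 0.07673587 0.0965754 ]
```

View pics/w4.png

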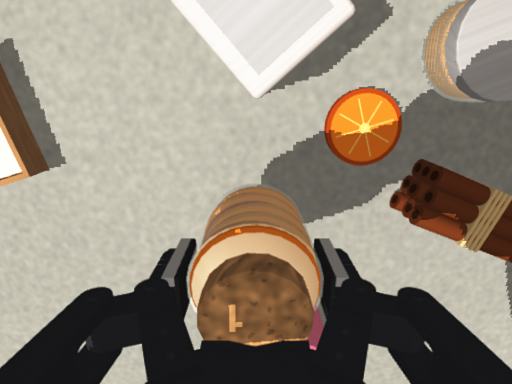

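Call:
drive_tool([
  [[-0.67,0.05,-0.06],[0,0,0]],
  [[-0.66,0.05,-0.06],[0,0,0]],
  [[-0.5,0.4,-0.06],[0,0,0]],
  [[-0.3,0.6,-0.06],[0,0,0]],
  [[0,0.8,-0.1],[0,0,0]],
])

```text
time: 4.75
eef_pos: [0.4917, -0.0173, 0.2084]
tcp_rot: [0.711, 0.002, -0.704, 0.003]
contact_force: [-0.0, -0.3, -2.3]
opening: 0.69
```

```bash
python3 plan.py .5267 -.37 .19 90
```

```text
t 4.75 pos [ 0.4917 -0.0173  0.2084] jaw -89.6 tilt 0.59 q1 -0.24 q6 1.32 open 0.690 F [-0.  -0.3 -2.3] | d [ 0.035  -0.3527 -0.0184] turn -0.4 rows 8
[[[0.05,0.88,-0.08],[0.1,-0.1,-0.0]],[[0.05,0.88,-0.08],[0.1,-0.1,-0.0]],[[0.05,0.88,-0.08],[0.1,-0.1,-0.0]],[[0.05,0.88,-0.08],[0.1,-0.1,-0.0]],[[0.05,0.88,-0.08],[0.1,-0.1,-0.0]]]
[[[0.05,0.88,-0.08],[0.1,-0.1,-0.0]],[[0.05,0.88,-0.09],[0.1,-0.1,-0.0]],[[0.05,0.88,-0.09],[0.1,-0.1,-0.0]]]
```

Call:
drive_tool([
  [[0.05,0.85,-0.08],[0,-0.1,0]],
  [[0.05,0.88,-0.08],[0,-0.1,0]],
  [[0.05,0.88,-0.08],[0,-0.1,0]],
  [[0.05,0.88,-0.08],[0,-0.1,0]],
  [[0.05,0.88,-0.08],[0,-0.1,0]],
])

```text
time: 5.25
eef_pos: [0.5149, -0.2436, 0.1976]
tcp_rot: [0.71, 0.002, -0.704, 0.005]
contact_force: [0.9, 0.5, -2.1]
opening: 0.69
```

Call:
drive_tool([
  [[0.05,0.88,-0.08],[0,-0.1,0]],
  [[0.05,0.8,-0.08],[0,-0.1,0]],
  [[0,0.5,0],[0,0,0]],
  [[0,0,0],[0,0,0]],
])

```text
time: 5.65
eef_pos: [0.523, -0.3635, 0.1899]
tcp_rot: [0.709, -0.001, -0.705, 0.003]
contact_force: [-0.1, -0.1, -2.8]
opening: 0.689
```

```bash
python3 plan.py .5267 -.37 .08 90;python3 snap.py w5
```

```text
t 5.65 pos [ 0.523  -0.3635  0.1899] jaw -89.8 tilt 0.49 q1 -0.77 q6 0.80 open 0.689 F [-0.1 -0.1 -2.8] | d [ 0.0037 -0.0065 -0.1099] turn -0.2 rows 3
[[[0.73,0.04,-0.02],[0.1,-0.1,-0.1]],[[0.73,0.04,-0.02],[0.1,-0.1,-0.1]],[[0.73,0.04,-0.02],[0.1,-0.1,-0.1]]]
[ 0.52284599 -0.36183437  0.18946588]
```

View pics/w5.png

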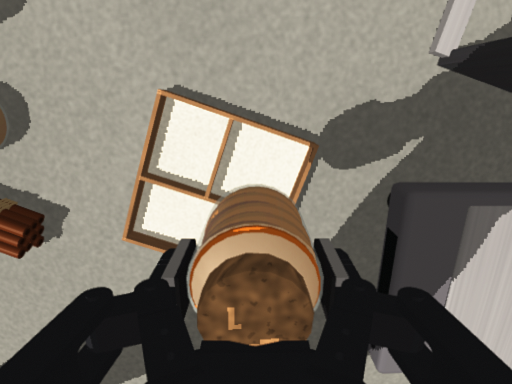

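```bash
python3 - <<'E'
from h import *
c=pickle.load(open("pics/w5.pkl","rb"))
P=unproj(c,[(160,91),(316,146),(125,237)],.022)[:,:2]
print(P.round(4).tolist(),((P[1]+P[2])/2).round(4))
E
```

```text
[[0.6043, -0.2762], [0.5523, -0.4265], [0.4528, -0.2245]] [ 0.5026 -0.3255]
```

Call:
drive_tool([
  [[0.7,0.04,-0.02],[0,-0.1,0]],
  [[0.7,0.04,-0.02],[0,-0.1,0]],
  [[0.6,0.04,-0.02],[0,-0.1,0]],
  [[0,0,0],[0,0,0]],
])

```text
time: 6.1
eef_pos: [0.5277, -0.3654, 0.0876]
tcp_rot: [0.708, 0.0, -0.706, 0.004]
contact_force: [-1.9, 0.2, -3.6]
opening: 0.689
```

```bash
python3 plan.py .526 -.37 .052 90;python3 snap.py w6
```

```text
t 6.10 pos [ 0.5277 -0.3654  0.0876] jaw -89.7 tilt 0.30 q1 -0.76 q6 0.80 open 0.689 F [-1.9  0.2 -3.6] | d [-0.0017 -0.0046 -0.0356] turn -0.3 rows 1
[[[0.71,0.09,0.04],[0.3,-0.2,-0.3]]]
[ 0.52894068 -0.36629165  0.09028095]
```

View pics/w6.png

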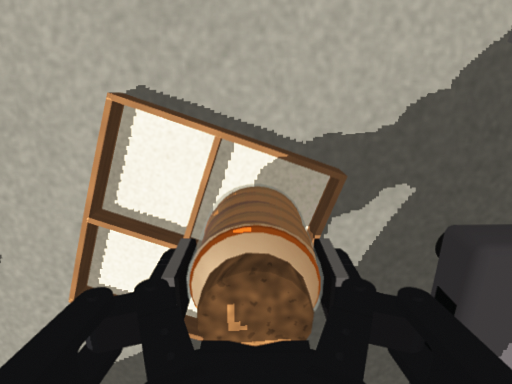

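Call:
drive_tool([
  [[0.35,0.07,0.02],[0,-0.2,0]],
  [[0.25,0.05,0.02],[0,0,0]],
  [[0,0,0],[0,0,0]],
])

```text
time: 6.45
eef_pos: [0.5298, -0.3734, 0.0634]
tcp_rot: [0.71, -0.002, -0.704, 0.007]
contact_force: [-0.7, 0.6, -2.5]
opening: 0.69
```

```bash
python3 plan.py .5263 -.371 .047 90
```

```text
t 6.45 pos [ 0.5298 -0.3734  0.0634] jaw -89.5 tilt 0.87 q1 -0.77 q6 0.80 open 0.690 F [-0.7  0.6 -2.5] | d [-0.0035  0.0024 -0.0164] turn -0.5 rows 1
[[[0.33,-0.05,0.07],[0.5,-0.5,-0.7]]]
```

Call:
drive_tool([
  [[0.15,-0.02,0.05],[0,-0.4,-0.6]],
  [[0.1,0,0.01],[0,0,0]],
  [[0,0,0],[0,0,0]],
])

```text
time: 6.75
eef_pos: [0.5275, -0.3735, 0.0519]
tcp_rot: [0.708, 0.001, -0.706, 0.004]
contact_force: [-0.3, -0.3, -2.3]
opening: 0.692
```

Call:
drive_tool([
  [[0.06,0,0],[0,0,0]],
  [[0,0,0],[0,0,0]],
])

```text
time: 6.95
eef_pos: [0.5277, -0.3739, 0.0492]
tcp_rot: [0.708, 0.001, -0.706, 0.004]
contact_force: [0.0, 0.0, -2.5]
opening: 0.69
```

```bash
python3 plan.py .5263 -.371 .047 90
```

```text
t 6.95 pos [ 0.5277 -0.3739  0.0492] jaw -89.6 tilt 0.33 q1 -0.77 q6 0.79 open 0.690 F [ 0.   0.  -2.5] | d [-0.0014  0.0029 -0.0022] turn -0.4 rows 1
[[[0.04,-0.06,0.03],[0.4,-0.2,-0.3]]]
```

Not touching yet; go down in small steps until force changes.

Call:
drive_tool([
  [[0.05,-0.03,0.02],[0,0,0]],
  [[0,0,0],[0,0,0]],
])

```text
time: 7.15
eef_pos: [0.5269, -0.3725, 0.0469]
tcp_rot: [0.709, 0.001, -0.706, 0.004]
contact_force: [-0.2, -1.0, -3.7]
opening: 0.687
```

Call:
drive_tool([
  [[0.05,0,0],[0,0,0]],
  [[0,0,0],[0,0,0]],
])

```text
time: 7.35
eef_pos: [0.5278, -0.3733, 0.0471]
tcp_rot: [0.709, 0.001, -0.705, 0.005]
contact_force: [-0.4, -0.1, -2.8]
opening: 0.692
```

Call:
drive_tool([
  [[0.05,0,0],[0,0,0]],
  [[0,0,0],[0,0,0]],
])

```text
time: 7.55
eef_pos: [0.5288, -0.374, 0.0468]
tcp_rot: [0.71, 0.0, -0.705, 0.005]
contact_force: [0.9, -0.4, -3.3]
opening: 0.687
```

Call:
drive_tool([
  [[0.05,0,0],[0,0,0]],
  [[0,0,0],[0,0,0]],
])

```text
time: 7.75
eef_pos: [0.5295, -0.3745, 0.0468]
tcp_rot: [0.71, 0.0, -0.704, 0.006]
contact_force: [-0.5, -0.6, -3.3]
opening: 0.695
```

Call:
drive_tool([
  [[0.08,0,0],[0,0,0]],
])

```text
time: 7.85
eef_pos: [0.5301, -0.3749, 0.0463]
tcp_rot: [0.71, 0.001, -0.705, 0.005]
contact_force: [-9.9, 7.6, 30.2]
opening: 0.69
```

```bash
python3 plan.py .5263 -.371 .047 90
```

```text
t 7.85 pos [ 0.5301 -0.3749  0.0463] jaw -89.5 tilt 0.55 q1 -0.77 q6 0.79 open 0.690 F [-9.9  7.6 30.2] | d [-0.0038  0.0039  0.0007] turn -0.5 rows 1
[[[-0.02,-0.08,0.07],[0.5,-0.4,-0.4]]]
```

Call:
drive_tool([
  [[0,0,0],[0,0,0]],
  [[0,0,0],[0,0,0]],
])

```text
time: 8.05
eef_pos: [0.5305, -0.3753, 0.0468]
tcp_rot: [0.71, 0.0, -0.704, 0.006]
contact_force: [0.7, 0.1, -2.4]
opening: 0.692
```

Call:
drive_tool([
  [[0,0,0],[0,0,0]],
  [[0,0,0],[0,0,0]],
  [[0,0,0],[0,0,0]],
  [[0,0,0],[0,0,0]],
], grip=0.8)

```text
time: 8.45
eef_pos: [0.5305, -0.3754, 0.0455]
tcp_rot: [0.71, -0.0, -0.704, 0.006]
contact_force: [-0.3, 0.3, -0.1]
opening: 0.898
```

Call:
drive_tool([
  [[-0.3,0,0],[0,0,0]],
  [[-0.8,0,0],[0,-0.4,0]],
  [[-0.9,0,0],[0,0,0]],
  [[-0.8,0,0],[0,0,0]],
  [[-0.3,0,0],[0,0,0]],
])

```text
time: 8.95
eef_pos: [0.5284, -0.3728, 0.2049]
tcp_rot: [-0.706, -0.002, 0.708, -0.004]
contact_force: [0.2, -0.3, 1.1]
opening: 0.899
```

```bash
python3 snap.py w7;python3 plan.py .6 -.08 .19 44
```

```text
[ 0.52896116 -0.37328644  0.20640404]
t 9.00 pos [ 0.529  -0.3733  0.2064] jaw -89.5 tilt 0.31 q1 -0.77 q6 0.80 open 0.901 F [ 0.3 -0.4  2.9] | d [ 0.071   0.2933 -0.0164] turn -46.5 rows 7
[[[0.04,-0.84,-0.21],[6.6,-0.0,-0.0]],[[0.04,-0.86,-0.11],[6.6,-0.0,-0.0]],[[0.04,-0.86,-0.01],[6.6,-0.0,-0.0]],[[0.04,-0.86,0.09],[6.6,-0.0,-0.0]],[[0.04,-0.84,0.19],[6.6,-0.0,-0.0]]]
[[[0.05,-0.81,0.28],[6.6,-0.0,-0.0]],[[0.05,-0.78,0.37],[6.6,-0.0,-0.0]]]
```

View pics/w7.png

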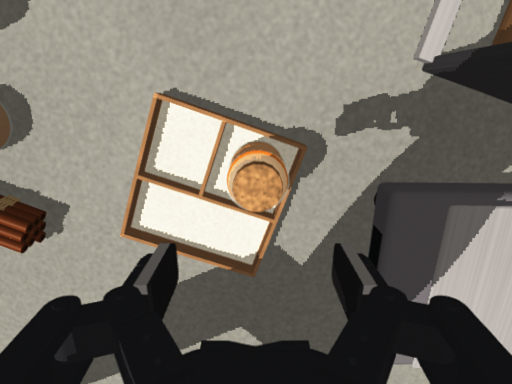

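```bash
python3 - <<'E'
from h import *
c=pickle.load(open("pics/w7.pkl","rb"))
P=unproj(c,[(156,94),(306,146),(253,273),(124,235)],.022)[:,:2]
print(P.round(4).tolist(),P.mean(0).round(4),unproj(c,(258,187),.087)[0].round(4))
E
python3 plan.py .587 .0 .19 -46
```

```text
[[0.6049, -0.2763], [0.5539, -0.4279], [0.4017, -0.3738], [0.4504, -0.2254]] [ 0.5027 -0.3258] [ 0.529  -0.3773  0.087 ]
t 9.00 pos [ 0.529  -0.3733  0.2064] jaw -89.5 tilt 0.31 q1 -0.77 q6 0.80 open 0.901 F [ 0.3 -0.4  2.9] | d [ 0.058   0.3733 -0.0164] turn 43.5 rows 9
[[[0.03,-0.83,-0.14],[-4.8,0.0,-0.0]],[[0.03,-0.81,-0.21],[-4.8,0.0,-0.0]],[[0.03,-0.79,-0.27],[-4.8,0.0,-0.0]],[[0.03,-0.77,-0.34],[-4.8,0.0,-0.0]],[[0.03,-0.74,-0.4],[-4.8,0.0,-0.0]]]
[[[0.03,-0.7,-0.46],[-4.8,0.0,-0.0]],[[0.03,-0.66,-0.52],[-4.8,0.0,-0.0]],[[0.04,-0.61,-0.57],[-4.8,0.0,-0.0]],[[0.04,-0.56,-0.62],[-4.8,0.0,-0.0]]]
```

Call:
drive_tool([
  [[0.03,-0.83,-0.14],[-4.8,0,0]],
  [[0.03,-0.81,-0.21],[-4.8,0,0]],
  [[0.03,-0.79,-0.27],[-4.8,0,0]],
  [[0.03,-0.77,-0.34],[-4.8,0,0]],
  [[0.03,-0.74,-0.4],[-4.8,0,0]],
], grip=1)

```text
time: 9.5
eef_pos: [0.5591, -0.1645, 0.193]
tcp_rot: [-0.689, -0.15, 0.693, -0.153]
contact_force: [0.7, 0.2, 0.2]
opening: 1.001
```

Call:
drive_tool([
  [[0.03,-0.7,-0.46],[-4.8,0,0]],
  [[0.03,-0.66,-0.52],[-4.8,0,0]],
  [[0.04,-0.61,-0.57],[-4.8,0,0]],
  [[0.04,-0.56,-0.62],[-4.8,0,0]],
  [[0,0,0],[0,0,0]],
])

```text
time: 10.0
eef_pos: [0.5781, 0.0134, 0.1747]
tcp_rot: [-0.647, -0.274, 0.659, -0.269]
contact_force: [-0.3, 0.2, 0.1]
opening: 1.0
```

```bash
python3 snap.py w8;python3 plan.py .587 .071 .14 -46
```

```text
[0.57791493 0.0115144  0.17451075]
t 10.05 pos [0.5779 0.0115 0.1745] jaw -45.0 tilt 1.11 q1 -0.15 q6 0.63 open 1.003 F [ 0.1  0.3 -1.2] | d [ 0.0091  0.0595 -0.0345] turn -1.0 rows 2
[[[0.34,-0.35,-0.49],[0.5,0.4,0.4]],[[0.34,-0.36,-0.48],[0.5,0.4,0.4]]]
```

View pics/w8.png

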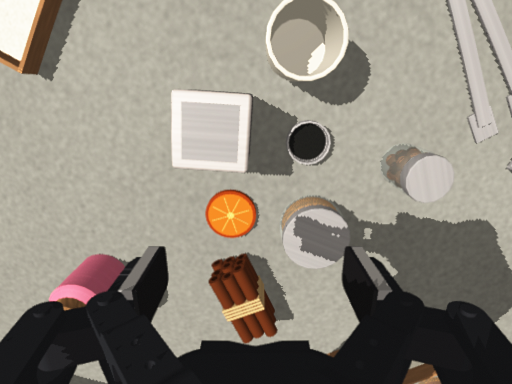

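```bash
python3 - <<'E'
from h import *
c=pickle.load(open("pics/w8.pkl","rb"))
T=unproj(c,[(172,90),(252,95),(248,172),(173,167)],.072)[:,:2];print("tin",T.mean(0).round(4))
for i in range(4):
    d=T[(i+1)%4]-T[i]; print(np.linalg.norm(d).round(4),np.degrees(np.arctan2(d[1],d[0])).round(1))
for n,uv,z in [("tumb",(307,38),.066),("small",(428,176),.06),("low",(316,238),.04)]: print(n,unproj(c,uv,z)[0,:2].round(4))
E
```

```text
tin [0.5872 0.071 ]
0.059 -48.6
0.0586 -138.1
0.0596 131.3
0.0585 41.3
tumb [0.6845 0.0685]
small [ 0.6882 -0.0819]
low [ 0.5782 -0.0689]
```

```bash
python3 plan.py .587 .071 .13 -48.4
```

```text
t 10.05 pos [0.5779 0.0115 0.1745] jaw -45.0 tilt 1.11 q1 -0.15 q6 0.63 open 1.003 F [ 0.1  0.3 -1.2] | d [ 0.0091  0.0595 -0.0445] turn -3.4 rows 2
[[[0.44,-0.35,-0.49],[1.7,0.4,0.3]],[[0.44,-0.37,-0.48],[1.7,0.4,0.3]]]
```

Call:
drive_tool([
  [[0.44,-0.35,-0.49],[1.7,0.4,0.3]],
  [[0.44,-0.37,-0.48],[1.7,0.4,0.3]],
  [[0,0,0],[0,0,0]],
  [[0,0,0],[0,0,0]],
])

```text
time: 10.45
eef_pos: [0.5863, 0.0683, 0.126]
tcp_rot: [-0.66, -0.248, 0.664, -0.249]
contact_force: [0.1, -0.8, 0.3]
opening: 1.0
```

```bash
python3 plan.py .587 .071 .042 -48.4;python3 snap.py w9
```

```text
t 10.45 pos [0.5863 0.0683 0.126 ] jaw -48.9 tilt 0.32 q1 -0.05 q6 0.80 open 1.000 F [ 0.1 -0.8  0.3] | d [ 0.0007  0.0027 -0.084 ] turn 0.5 rows 2
[[[0.84,-0.01,-0.03],[-0.2,0.2,0.0]],[[0.84,-0.02,-0.03],[-0.2,0.2,0.0]]]
[0.58597674 0.06808581 0.12573638]
```

View pics/w9.png

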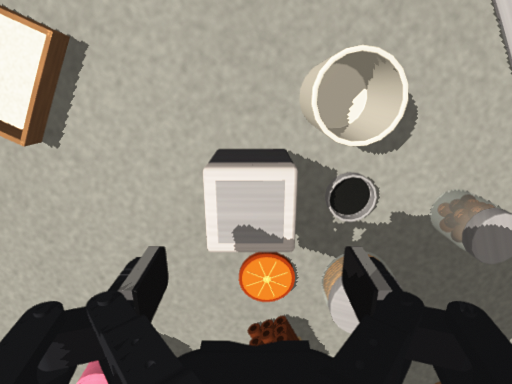

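Call:
drive_tool([
  [[0.5,-0.01,-0.03],[-0.2,0.2,0]],
  [[0.7,-0.01,-0.03],[-0.2,0.1,0]],
  [[0.45,-0.01,-0.02],[0,0,0]],
  [[0,0,0],[0,0,0]],
])

```text
time: 10.9
eef_pos: [0.592, 0.065, 0.0461]
tcp_rot: [0.665, 0.247, -0.66, 0.249]
contact_force: [-0.1, 0.3, 0.0]
opening: 0.998
```

```bash
python3 plan.py .587 .071 .042 -48.4
```

```text
t 10.90 pos [0.592  0.065  0.0461] jaw -48.9 tilt 0.45 q1 -0.06 q6 0.79 open 0.998 F [-0.1  0.3  0. ] | d [-0.005   0.006  -0.0041] turn 0.5 rows 1
[[[0.08,-0.16,-0.0],[-0.5,-0.3,-0.3]]]
```

Call:
drive_tool([
  [[0.08,-0.15,-0.01],[-0.4,-0.3,-0.3]],
  [[0,0,0],[0,0,0]],
])

```text
time: 11.1
eef_pos: [0.5886, 0.0692, 0.044]
tcp_rot: [0.662, 0.249, -0.661, 0.25]
contact_force: [0.5, -0.1, 0.5]
opening: 1.002
```

Call:
drive_tool([
  [[0,0,0],[0,0,0]],
  [[0,0,0],[0,0,0]],
  [[0,0,0],[0,0,0]],
  [[0,0,0],[0,0,0]],
  [[0,0,0],[0,0,0]],
], grip=-1)

```text
time: 11.6
eef_pos: [0.5905, 0.0691, 0.0482]
tcp_rot: [0.664, 0.249, -0.659, 0.251]
contact_force: [0.3, -0.7, -2.5]
opening: 0.697
```

```bash
python3 plan.py .587 .071 .19 -48.4
```

```text
t 11.60 pos [0.5905 0.0691 0.0482] jaw -48.6 tilt 0.46 q1 -0.05 q6 0.79 open 0.697 F [ 0.3 -0.7 -2.5] | d [-0.0035  0.0019  0.1418] turn 0.2 rows 4
[[[-0.71,-0.01,0.0],[-0.1,-0.1,-0.1]],[[-0.71,-0.02,0.0],[-0.1,-0.1,-0.1]],[[-0.71,-0.02,0.0],[-0.1,-0.1,-0.1]],[[-0.71,-0.02,0.01],[-0.1,-0.1,-0.1]]]
```

Call:
drive_tool([
  [[-0.3,0,0],[0,-0.1,0]],
  [[-0.71,0,0],[0,-0.1,0]],
  [[-0.71,0,0],[0,-0.1,0]],
  [[-0.8,0,0],[0,-0.1,0]],
  [[-0.4,0,0],[0,0,0]],
])

```text
time: 12.1
eef_pos: [0.586, 0.0697, 0.1962]
tcp_rot: [-0.657, -0.249, 0.665, -0.25]
contact_force: [-0.3, -0.5, -1.9]
opening: 0.694
```

```bash
python3 plan.py .505 .32 .19 -73.5
```

```text
t 12.10 pos [0.586  0.0697 0.1962] jaw -48.6 tilt 0.66 q1 -0.05 q6 0.80 open 0.694 F [-0.3 -0.5 -1.9] | d [-0.081   0.2503 -0.0062] turn -24.9 rows 6
[[[0.02,-0.8,-0.35],[4.1,0.1,0.0]],[[0.02,-0.83,-0.29],[4.1,0.1,0.0]],[[0.02,-0.85,-0.23],[4.1,0.1,0.0]],[[0.02,-0.86,-0.17],[4.1,0.1,0.0]],[[0.02,-0.87,-0.1],[4.1,0.1,0.0]]]
[[[0.02,-0.88,-0.04],[4.1,0.1,0.0]]]
```

Call:
drive_tool([
  [[0,-0.8,-0.35],[4.1,0.1,0]],
  [[0,-0.83,-0.29],[4.1,0.1,0]],
  [[0,-0.85,-0.23],[4.1,0.1,0]],
  [[0,-0.86,-0.17],[4.1,0.1,0]],
  [[0,-0.87,-0.1],[4.1,0.1,0]],
])

```text
time: 12.6
eef_pos: [0.5237, 0.2799, 0.2082]
tcp_rot: [0.703, 0.118, -0.691, 0.121]
contact_force: [1.8, 0.3, -2.5]
opening: 0.699
```

Call:
drive_tool([
  [[0,-0.88,-0.04],[4.1,0.1,0]],
  [[0,0,0],[0,0,0]],
  [[0,0,0],[0,0,0]],
])

```text
time: 12.9
eef_pos: [0.5073, 0.3288, 0.2107]
tcp_rot: [0.708, 0.095, -0.693, 0.097]
contact_force: [0.1, 0.1, -2.1]
opening: 0.694
```

```bash
python3 plan.py .5 .368 .12 -73.5;python3 snap.py w10
```

```text
t 12.90 pos [0.5073 0.3288 0.2107] jaw -74.4 tilt 1.19 q1 0.41 q6 1.71 open 0.694 F [ 0.1  0.1 -2.1] | d [-0.0073  0.0392 -0.0907] turn 0.9 rows 3
[[[0.6,-0.27,-0.01],[-0.3,-0.4,-0.1]],[[0.6,-0.27,-0.02],[-0.3,-0.4,-0.1]],[[0.6,-0.27,-0.02],[-0.3,-0.4,-0.1]]]
[0.50740759 0.32867429 0.21076229]
```

View pics/w10.png

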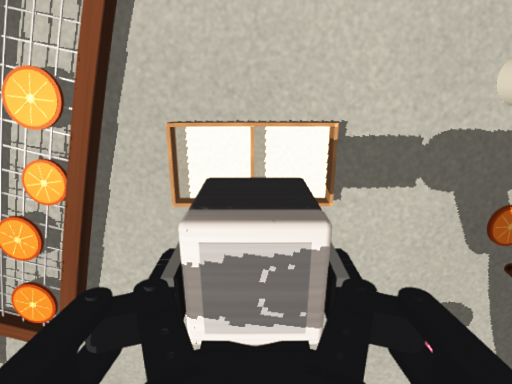

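```bash
python3 - <<'E'
from h import *
c=pickle.load(open("pics/w10.pkl","rb"))
P=unproj(c,[(168,123),(338,123),(332,205),(175,205)],.022)[:,:2]
print(P.round(4).tolist(),P.mean(0).round(4))
for i in range(4):
    d=P[(i+1)%4]-P[i]; print(np.linalg.norm(d).round(4),np.degrees(np.arctan2(d[1],d[0])).round(1))
E
```

```text
[[0.534, 0.4278], [0.5815, 0.2574], [0.4946, 0.2331], [0.4475, 0.4028]] [0.5144 0.3303]
0.1769 -74.4
0.0903 -164.4
0.1761 105.5
0.0901 16.1
```

Call:
drive_tool([
  [[0.6,-0.28,-0.01],[0,-0.4,-0.1]],
  [[0.6,-0.28,-0.01],[0,-0.4,-0.1]],
  [[0.5,-0.28,-0.01],[0,-0.3,-0.1]],
  [[0,0,0],[0,0,0]],
])

```text
time: 13.35
eef_pos: [0.5031, 0.3661, 0.127]
tcp_rot: [0.703, 0.094, -0.699, 0.093]
contact_force: [-0.3, -0.2, -2.2]
opening: 0.697
```

```bash
python3 plan.py .502 .372 .06 -74;python3 snap.py w11
```

```text
t 13.35 pos [0.5031 0.3661 0.127 ] jaw -74.8 tilt 0.36 q1 0.47 q6 1.77 open 0.697 F [-0.3 -0.2 -2.2] | d [-0.0011  0.0059 -0.067 ] turn 0.8 rows 2
[[[0.67,-0.06,-0.0],[-0.4,-0.2,0.0]],[[0.67,-0.06,-0.0],[-0.4,-0.2,0.0]]]
[0.50455406 0.36589416 0.12922266]
```

View pics/w11.png

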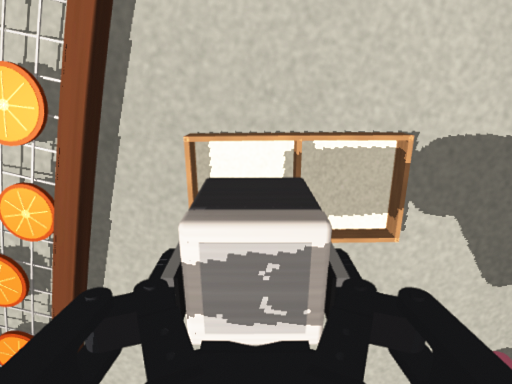

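Call:
drive_tool([
  [[0.6,-0.06,0],[-0.4,-0.2,0]],
  [[0.5,-0.06,0],[-0.2,-0.2,0]],
  [[0.15,0,0],[0,0,0]],
  [[0,0,0],[0,0,0]],
])

```text
time: 13.8
eef_pos: [0.5113, 0.3692, 0.0742]
tcp_rot: [0.706, 0.097, -0.695, 0.094]
contact_force: [0.0, 0.8, -1.5]
opening: 0.696
```

```bash
python3 plan.py .502 .372 .051 -74
```

```text
t 13.80 pos [0.5113 0.3692 0.0742] jaw -74.5 tilt 0.93 q1 0.47 q6 1.77 open 0.696 F [ 0.   0.8 -1.5] | d [-0.0093  0.0028 -0.0232] turn 0.5 rows 1
[[[0.46,-0.1,0.17],[-0.5,-0.9,0.1]]]
```

Call:
drive_tool([
  [[0.15,-0.08,0.16],[-0.3,-0.9,0]],
  [[0.12,0,0.02],[0,-0.1,0]],
  [[0,0,0],[0,0,0]],
])

```text
time: 14.1
eef_pos: [0.5041, 0.3708, 0.0647]
tcp_rot: [0.702, 0.098, -0.699, 0.096]
contact_force: [-0.3, 0.1, -2.1]
opening: 0.696
```

```bash
python3 plan.py .502 .372 .051 -74
```

```text
t 14.10 pos [0.5041 0.3708 0.0647] jaw -74.2 tilt 0.30 q1 0.47 q6 1.77 open 0.696 F [-0.3  0.1 -2.1] | d [-0.0021  0.0012 -0.0137] turn 0.2 rows 1
[[[0.27,-0.03,0.04],[-0.2,-0.3,0.1]]]
```

Call:
drive_tool([
  [[0.12,-0.02,0.03],[0,-0.3,0]],
  [[0.08,0,0.01],[0,-0.1,0]],
])

```text
time: 14.3
eef_pos: [0.5028, 0.3719, 0.0561]
tcp_rot: [0.7, 0.098, -0.7, 0.096]
contact_force: [-0.7, -0.5, -2.2]
opening: 0.694
```

Call:
drive_tool([
  [[0.06,0,0.01],[0,0,0]],
])

```text
time: 14.4
eef_pos: [0.5024, 0.3719, 0.053]
tcp_rot: [0.701, 0.098, -0.7, 0.096]
contact_force: [-0.1, 0.0, -2.6]
opening: 0.694
```

Call:
drive_tool([
  [[0.06,0,0.01],[0,0,0]],
])

```text
time: 14.5
eef_pos: [0.5019, 0.3719, 0.0503]
tcp_rot: [0.7, 0.098, -0.7, 0.096]
contact_force: [-3.5, -3.8, 12.8]
opening: 0.696
```

Call:
drive_tool([
  [[0,0,0],[0,0,0]],
  [[0,0,0],[0,0,0]],
])

```text
time: 14.7
eef_pos: [0.5021, 0.3721, 0.0504]
tcp_rot: [0.701, 0.098, -0.7, 0.096]
contact_force: [-0.3, -0.2, -1.2]
opening: 0.694
```

Call:
drive_tool([
  [[0,0,0],[0,0,0]],
  [[0,0,0],[0,0,0]],
  [[0,0,0],[0,0,0]],
  [[0,0,0],[0,0,0]],
], grip=0.85)

```text
time: 15.1
eef_pos: [0.5033, 0.3727, 0.0516]
tcp_rot: [0.702, 0.099, -0.699, 0.096]
contact_force: [0.3, -0.4, 0.4]
opening: 0.928
```

Call:
drive_tool([
  [[-0.3,0,0],[0,0,0]],
  [[-0.8,0,0],[0,0,0]],
  [[-0.9,0,0],[0,0,0]],
  [[-0.8,0,0],[0,0,0]],
  [[-0.3,0,0],[0,0,0]],
])

```text
time: 15.6
eef_pos: [0.5013, 0.3711, 0.2124]
tcp_rot: [-0.7, -0.098, 0.701, -0.097]
contact_force: [0.2, 0.3, 0.6]
opening: 0.924
```

```bash
python3 snap.py w12;python3 plan.py .66 .07 .2 -30; python3 plan.py .66 .07 .2 100
```

```text
[0.50209975 0.37153107 0.21439282]
t 15.65 pos [0.5021 0.3715 0.2144] jaw -74.2 tilt 0.20 q1 0.47 q6 1.77 open 0.926 F [ 0.6 -0.4  3.1] | d [ 0.1579 -0.3015 -0.0144] turn 44.2 rows 8
[[[0.03,0.83,-0.17],[-5.5,-0.0,0.0]],[[0.03,0.85,-0.09],[-5.5,-0.0,0.0]],[[0.03,0.85,-0.01],[-5.5,-0.0,0.0]],[[0.03,0.85,0.07],[-5.5,-0.0,0.0]],[[0.03,0.84,0.15],[-5.5,-0.0,0.0]]]
[[[0.03,0.82,0.23],[-5.5,-0.0,0.0]],[[0.04,0.79,0.31],[-5.5,-0.0,0.0]],[[0.04,0.76,0.38],[-5.5,-0.0,0.0]]]
t 15.65 pos [0.5021 0.3715 0.2144] jaw -74.2 tilt 0.20 q1 0.47 q6 1.77 open 0.926 F [ 0.6 -0.4  3.1] | d [ 0.1579 -0.3015 -0.0144] turn -5.8 rows 8
[[[0.03,0.83,-0.17],[0.7,-0.0,0.0]],[[0.03,0.83,-0.18],[0.7,-0.0,0.0]],[[0.03,0.83,-0.2],[0.7,-0.0,0.0]],[[0.03,0.83,-0.21],[0.7,-0.0,0.0]],[[0.03,0.82,-0.22],[0.7,-0.0,0.0]]]
[[[0.04,0.82,-0.23],[0.7,-0.0,0.0]],[[0.04,0.82,-0.24],[0.7,-0.0,0.0]],[[0.04,0.81,-0.25],[0.7,-0.0,0.0]]]
```

View pics/w12.png

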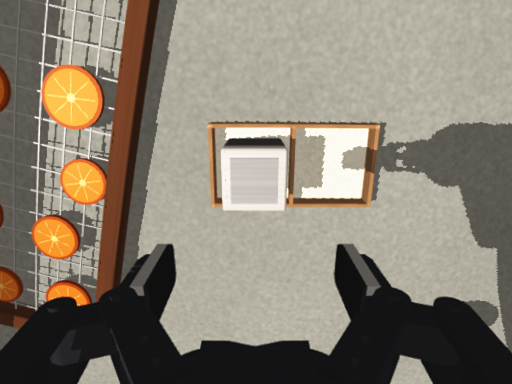

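Call:
drive_tool([
  [[0,0.83,-0.17],[-5.5,0,0]],
  [[0,0.85,-0.09],[-5.5,0,0]],
  [[0,0.85,-0.01],[-5.5,0,0]],
  [[0,0.85,0.07],[-5.5,0,0]],
  [[0,0.84,0.15],[-5.5,0,0]],
], grip=1)

```text
time: 16.15
eef_pos: [0.6028, 0.1836, 0.2185]
tcp_rot: [0.656, 0.272, -0.65, 0.269]
contact_force: [-0.8, 0.5, 0.1]
opening: 0.998
```

Call:
drive_tool([
  [[0,0.82,0.23],[-5.5,0,0]],
  [[0,0.79,0.31],[-5.5,0,0]],
  [[0,0.7,0.38],[-5.5,0,0]],
  [[0,0,0],[0,0,0]],
  [[0,0,0],[0,0,0]],
])

```text
time: 16.65
eef_pos: [0.6655, 0.0638, 0.217]
tcp_rot: [0.609, 0.365, -0.604, 0.362]
contact_force: [-0.4, 0.4, -0.2]
opening: 1.004
```

```bash
python3 snap.py w13;python3 plan.py .685 .0685 .12 -30
```

```text
[0.66542961 0.06395872 0.21699298]
t 16.70 pos [0.6654 0.064  0.217 ] jaw -28.1 tilt 0.48 q1 -0.06 q6 0.43 open 1.005 F [-0.1 -0.   0. ] | d [ 0.0196  0.0045 -0.097 ] turn -1.9 rows 3
[[[0.65,0.1,-0.08],[0.6,-0.2,-0.0]],[[0.65,0.1,-0.09],[0.6,-0.2,-0.0]],[[0.65,0.1,-0.09],[0.6,-0.2,-0.0]]]
```

View pics/w13.png

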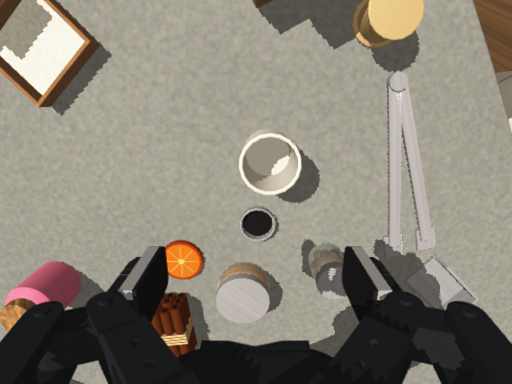

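```bash
python3 - <<'E'
from h import *
c=pickle.load(open("pics/w13.pkl","rb"))
print(unproj(c,(270.5,163.5),.066),unproj(c,(259,224),.01),unproj(c,(243,299),.04))
E
```

```text
[[0.68589004 0.06968381 0.066     ]] [[ 0.6366215  -0.00191037  0.01      ]] [[ 0.57947148 -0.06781788  0.04      ]]
```

Call:
drive_tool([
  [[0.6,0.1,-0.08],[0.6,-0.2,0]],
  [[0.65,0.1,-0.09],[0.6,-0.2,0]],
  [[0.5,0.1,-0.09],[0.6,-0.2,0]],
  [[0,0,0],[0,0,0]],
])

```text
time: 17.1
eef_pos: [0.6844, 0.0745, 0.1297]
tcp_rot: [0.612, 0.354, -0.611, 0.356]
contact_force: [-0.4, -0.4, -1.1]
opening: 1.002
```

```bash
python3 snap.py w14;python3 plan.py .685 .0685 .04 -30
```

```text
[0.68522567 0.07450935 0.13195779]
t 17.15 pos [0.6852 0.0745 0.132 ] jaw -29.7 tilt 0.39 q1 -0.04 q6 0.48 open 0.997 F [-0.5 -0.1  0.2] | d [-0.0002 -0.006  -0.092 ] turn -0.3 rows 3
[[[0.61,0.01,0.04],[0.1,-0.0,-0.1]],[[0.61,0.02,0.04],[0.1,-0.0,-0.1]],[[0.61,0.02,0.04],[0.1,-0.0,-0.1]]]
```

View pics/w14.png

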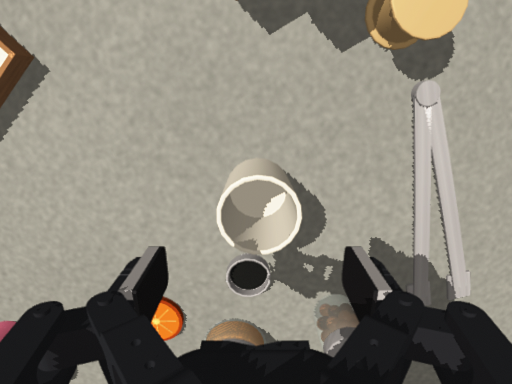

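Call:
drive_tool([
  [[0.55,0.01,0.04],[0,0,0]],
  [[0.65,0.02,0.04],[0,0,0]],
  [[0.5,0.02,0.04],[0,0,0]],
  [[0,0,0],[0,0,0]],
])

```text
time: 17.55
eef_pos: [0.6888, 0.0718, 0.0554]
tcp_rot: [0.616, 0.352, -0.605, 0.361]
contact_force: [0.1, 0.8, 0.2]
opening: 1.002
```

```bash
python3 plan.py .6855 .069 .04 -30
```

```text
t 17.55 pos [0.6888 0.0718 0.0554] jaw -29.4 tilt 1.18 q1 -0.04 q6 0.47 open 1.002 F [0.1 0.8 0.2] | d [-0.0033 -0.0028 -0.0154] turn -0.6 rows 1
[[[0.31,-0.04,0.08],[0.6,-0.5,-1.1]]]
```

Call:
drive_tool([
  [[0.3,-0.03,0.08],[0.5,-0.5,-1]],
  [[0,0,0],[0,0,0]],
])

```text
time: 17.75
eef_pos: [0.6874, 0.0699, 0.044]
tcp_rot: [0.613, 0.353, -0.611, 0.355]
contact_force: [0.8, 0.1, -1.2]
opening: 0.999
```

```bash
python3 plan.py .6855 .069 .04 -30
```

```text
t 17.75 pos [0.6874 0.0699 0.044 ] jaw -29.9 tilt 0.29 q1 -0.04 q6 0.48 open 0.999 F [ 0.8  0.1 -1.2] | d [-0.0019 -0.0009 -0.004 ] turn -0.1 rows 1
[[[0.08,-0.02,0.03],[0.1,-0.1,-0.3]]]
```

Call:
drive_tool([
  [[0.08,-0.02,0.03],[0,-0.1,-0.3]],
  [[0,0,0],[0,0,0]],
  [[0,0,0],[0,0,0]],
  [[0,0,0],[0,0,0]],
  [[0,0,0],[0,0,0]],
], grip=-1)

```text
time: 18.25
eef_pos: [0.6874, 0.0694, 0.0437]
tcp_rot: [0.613, 0.354, -0.611, 0.355]
contact_force: [-0.2, 0.1, -2.2]
opening: 0.689
```

Call:
drive_tool([
  [[0,0,0],[0,0,0]],
  [[0,0,0],[0,0,0]],
])

```text
time: 18.45
eef_pos: [0.6871, 0.0693, 0.0433]
tcp_rot: [0.613, 0.354, -0.611, 0.355]
contact_force: [-0.4, -0.7, -1.8]
opening: 0.69
```

Call:
drive_tool([
  [[-0.2,0,0],[0,0,0]],
  [[-0.5,0,0],[0,0,0]],
  [[-0.8,0,0],[0,0,0]],
  [[-0.8,0,0],[0,0,0]],
  [[-0.5,0,0],[0,0,0]],
])

```text
time: 18.95
eef_pos: [0.683, 0.0694, 0.1824]
tcp_rot: [-0.609, -0.356, 0.615, -0.352]
contact_force: [0.9, -0.3, -1.6]
opening: 0.695
```

```bash
python3 plan.py .527 .25 .2 16;python3 snap.py w15
```

```text
t 18.95 pos [0.683  0.0694 0.1824] jaw -29.9 tilt 0.63 q1 -0.05 q6 0.48 open 0.695 F [ 0.9 -0.3 -1.6] | d [-0.156   0.1806  0.0176] turn 45.9 rows 7
[[[-0.05,-0.64,-0.23],[-6.6,0.0,0.1]],[[-0.05,-0.61,-0.3],[-6.6,0.0,0.1]],[[-0.05,-0.58,-0.37],[-6.6,0.0,0.1]],[[-0.05,-0.53,-0.43],[-6.6,0.0,0.1]],[[-0.05,-0.48,-0.49],[-6.6,0.0,0.1]]]
[[[-0.05,-0.42,-0.54],[-6.6,0.0,0.1]],[[-0.05,-0.36,-0.58],[-6.6,0.0,0.1]]]
[0.68526926 0.06935899 0.18769436]
```

View pics/w15.png

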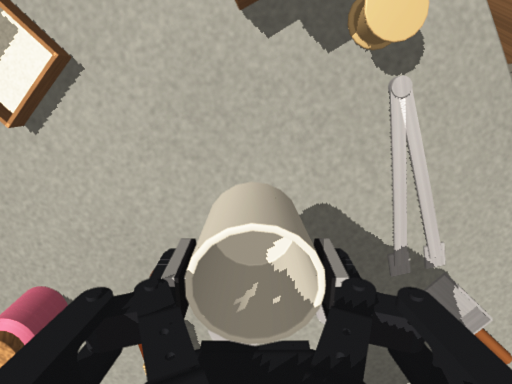

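Call:
drive_tool([
  [[-0.05,-0.64,-0.23],[-6.6,0,0.1]],
  [[-0.05,-0.61,-0.3],[-6.6,0,0.1]],
  [[-0.05,-0.58,-0.37],[-6.6,0,0.1]],
  [[-0.05,-0.53,-0.43],[-6.6,0,0.1]],
  [[-0.05,-0.48,-0.49],[-6.6,0,0.1]],
])

```text
time: 19.5
eef_pos: [0.5732, 0.1978, 0.2026]
tcp_rot: [0.485, 0.513, -0.48, 0.521]
contact_force: [0.6, -0.1, -1.2]
opening: 0.691
```

Call:
drive_tool([
  [[-0.05,-0.42,-0.54],[-6.6,0,0.1]],
  [[-0.05,-0.36,-0.58],[-6.6,0,0.1]],
  [[0,0,0],[0,0,0]],
  [[0,0,0],[0,0,0]],
])

```text
time: 19.9
eef_pos: [0.521, 0.2531, 0.2056]
tcp_rot: [0.418, 0.567, -0.412, 0.577]
contact_force: [0.1, -0.4, -1.8]
opening: 0.69
```

```bash
python3 plan.py .5266 .2877 .1 16;python3 snap.py w16
```

```text
t 19.90 pos [0.521  0.2531 0.2056] jaw 18.0 tilt 0.92 q1 0.28 q6 -0.03 open 0.690 F [ 0.1 -0.4 -1.8] | d [ 0.0056  0.0346 -0.1056] turn -2.0 rows 3
[[[0.7,0.1,-0.21],[0.7,0.1,-0.3]],[[0.7,0.1,-0.21],[0.7,0.1,-0.3]],[[0.7,0.1,-0.21],[0.7,0.1,-0.3]]]
[0.52104935 0.25295568 0.20554294]
```

View pics/w16.png

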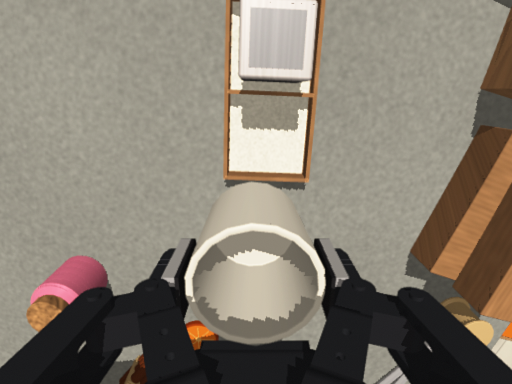

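```bash
python3 - <<'E'
from h import *
c=pickle.load(open("pics/w16.pkl","rb"))
P=unproj(c,[(226,179),(308,183),(314,95),(226,92)],.022)[:,:2]
print(P.round(4).tolist(),P.mean(0).round(4)); d=P[1]-P[0];print(np.degrees(np.arctan2(d[1],d[0])))
E
```

```text
[[0.4969, 0.2333], [0.5825, 0.2562], [0.5554, 0.3434], [0.4715, 0.3189]] [0.5266 0.288 ]
14.934803294425139
```

Call:
drive_tool([
  [[0.6,0.1,-0.23],[0.7,0.1,-0.3]],
  [[0.6,0.1,-0.23],[0.7,0.1,-0.3]],
  [[0.5,0.1,-0.23],[0.7,0.1,-0.3]],
  [[0,0,0],[0,0,0]],
])

```text
time: 20.35
eef_pos: [0.5312, 0.2879, 0.1195]
tcp_rot: [0.43, 0.561, -0.428, 0.563]
contact_force: [-0.7, -0.4, -3.2]
opening: 0.691
```

```bash
python3 plan.py .527 .288 .06 16
```

```text
t 20.35 pos [0.5312 0.2879 0.1195] jaw 15.3 tilt 0.22 q1 0.33 q6 0.06 open 0.691 F [-0.7 -0.4 -3.2] | d [-0.0042  0.0001 -0.0595] turn 0.7 rows 2
[[[0.6,-0.04,-0.01],[-0.3,0.0,-0.1]],[[0.6,-0.04,-0.01],[-0.3,0.0,-0.1]]]
```

Call:
drive_tool([
  [[0.5,-0.05,-0.01],[-0.3,0,-0.2]],
  [[0.5,-0.05,-0.01],[0,0,-0.2]],
  [[0.2,-0.02,0],[0,0,-0.1]],
  [[0,0,0],[0,0,0]],
])

```text
time: 20.75
eef_pos: [0.5307, 0.2841, 0.0614]
tcp_rot: [0.428, 0.561, -0.429, 0.563]
contact_force: [0.7, 0.5, -2.2]
opening: 0.688
```

```bash
python3 plan.py .527 .288 .0465 16
```

```text
t 20.75 pos [0.5307 0.2841 0.0614] jaw 15.3 tilt 0.15 q1 0.32 q6 0.06 open 0.688 F [ 0.7  0.5 -2.2] | d [-0.0037  0.0039 -0.0149] turn 0.7 rows 1
[[[0.3,-0.05,-0.1],[-0.7,0.1,-0.0]]]
```

Call:
drive_tool([
  [[0.12,-0.05,-0.1],[0,0,0]],
  [[0.1,0,0],[0,0,-0.1]],
])

```text
time: 20.95
eef_pos: [0.5296, 0.2884, 0.0533]
tcp_rot: [0.43, 0.56, -0.429, 0.563]
contact_force: [-0.8, -0.9, -2.4]
opening: 0.693
```

Call:
drive_tool([
  [[0.06,0,0],[0,0,-0.1]],
])

```text
time: 21.05
eef_pos: [0.5303, 0.2886, 0.0511]
tcp_rot: [0.43, 0.56, -0.429, 0.563]
contact_force: [-0.2, 0.5, -2.5]
opening: 0.69
```

Call:
drive_tool([
  [[0.06,0,0],[0,0,0]],
])

```text
time: 21.15
eef_pos: [0.5308, 0.2889, 0.0487]
tcp_rot: [0.43, 0.56, -0.428, 0.564]
contact_force: [-0.5, -0.0, -2.3]
opening: 0.693
```

Call:
drive_tool([
  [[0.05,-0.03,0],[0,0,0]],
])

```text
time: 21.25
eef_pos: [0.5298, 0.2887, 0.0466]
tcp_rot: [0.431, 0.56, -0.428, 0.564]
contact_force: [-0.2, -0.4, -1.7]
opening: 0.689
```

Call:
drive_tool([
  [[0.04,0,0],[0,0,0]],
])

```text
time: 21.35
eef_pos: [0.5298, 0.2886, 0.0459]
tcp_rot: [0.43, 0.56, -0.428, 0.564]
contact_force: [-7.2, -2.7, 11.9]
opening: 0.69
```

Call:
drive_tool([
  [[0,0,0],[0,0,0]],
  [[0,0,0],[0,0,0]],
])

```text
time: 21.55
eef_pos: [0.5302, 0.2888, 0.0468]
tcp_rot: [0.43, 0.56, -0.428, 0.564]
contact_force: [-0.1, 0.9, -3.2]
opening: 0.69
```

Call:
drive_tool([
  [[0,0,0],[0,0,0]],
  [[0,0,0],[0,0,0]],
  [[0,0,0],[0,0,0]],
  [[0,0,0],[0,0,0]],
], grip=0.85)

```text
time: 21.95
eef_pos: [0.5314, 0.2893, 0.048]
tcp_rot: [0.431, 0.559, -0.427, 0.565]
contact_force: [1.0, -0.2, -0.6]
opening: 0.927
```

Call:
drive_tool([
  [[-0.3,0,0],[0,0,0]],
  [[-0.8,0,0],[0,0,0]],
  [[-0.9,0,0],[0,0,0]],
  [[-0.8,0,0],[0,0,0]],
  [[-0.3,0,0],[0,0,0]],
])

```text
time: 22.45
eef_pos: [0.5281, 0.2886, 0.2086]
tcp_rot: [0.429, 0.561, -0.429, 0.564]
contact_force: [1.4, 1.2, 0.2]
opening: 0.925
```

```bash
python3 snap.py w17;python3 plan.py .66 -.06 .2 90;python3 plan.py .62 -.06 .2 -20
```

```text
[0.52896921 0.2889869  0.21059342]
t 22.50 pos [0.529  0.289  0.2106] jaw 15.3 tilt 0.42 q1 0.33 q6 0.07 open 0.922 F [1.1 0.8 2.1] | d [ 0.131  -0.349  -0.0106] turn 74.7 rows 10
[[[0.02,0.07,0.74],[-7.5,0.0,-0.0]],[[0.02,-0.03,0.74],[-7.5,0.0,-0.0]],[[0.02,-0.13,0.73],[-7.5,0.0,-0.0]],[[0.02,-0.22,0.71],[-7.5,0.0,-0.0]],[[0.02,-0.31,0.68],[-7.5,0.0,-0.0]]]
[[[0.02,-0.4,0.63],[-7.5,0.0,-0.0]],[[0.02,-0.47,0.57],[-7.5,0.0,-0.0]],[[0.02,-0.55,0.51],[-7.5,0.0,-0.0]],[[0.02,-0.61,0.43],[-7.5,0.0,-0.0]],[[0.02,-0.66,0.35],[-7.5,0.0,-0.0]]]
t 22.50 pos [0.529  0.289  0.2106] jaw 15.3 tilt 0.42 q1 0.33 q6 0.07 open 0.922 F [1.1 0.8 2.1] | d [ 0.091  -0.349  -0.0106] turn -35.3 rows 9
[[[0.03,-0.01,0.8],[3.9,0.0,-0.0]],[[0.03,0.05,0.8],[3.9,0.0,-0.0]],[[0.03,0.1,0.8],[3.9,0.0,-0.0]],[[0.03,0.15,0.79],[3.9,0.0,-0.0]],[[0.03,0.21,0.77],[3.9,0.0,-0.0]]]
[[[0.02,0.26,0.76],[3.9,0.0,-0.0]],[[0.02,0.31,0.74],[3.9,0.0,-0.0]],[[0.02,0.36,0.72],[3.9,0.0,-0.0]],[[0.02,0.41,0.69],[3.9,0.0,-0.0]]]
```

View pics/w17.png

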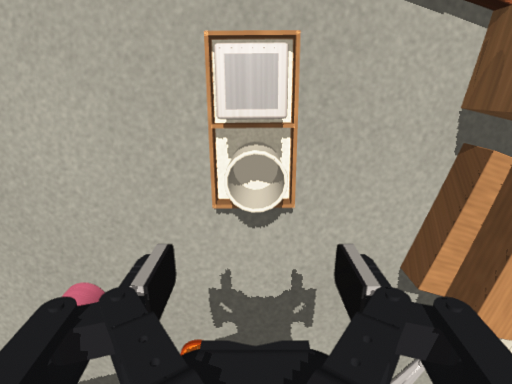

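```bash
python3 - <<'E'
from h import *
c=pickle.load(open("pics/w13.pkl","rb"))
for n,uv in [("tongtip",(393,243)),("tongtip2",(428,243)),("scoopcorner",(443,257)),("scoop2",(475,290)),("scoopleft",(412,268))]: print(n,unproj(c,uv,.015)[0,:2].round(3))
E
```

```text
tongtip [ 0.771 -0.101]
tongtip2 [ 0.81  -0.122]
scoopcorner [ 0.821 -0.151]
scoop2 [ 0.846 -0.222]
scoopleft [ 0.781 -0.146]
```

Call:
drive_tool([
  [[0,0,0.8],[3.9,0,0]],
  [[0,0.05,0.8],[3.9,0,0]],
  [[0,0.1,0.8],[3.9,0,0]],
  [[0,0.15,0.79],[3.9,0,0]],
  [[0,0.21,0.77],[3.9,0,0]],
], grip=1)

```text
time: 23.0
eef_pos: [0.5803, 0.0944, 0.2153]
tcp_rot: [0.523, 0.478, -0.514, 0.483]
contact_force: [0.2, 0.3, -0.8]
opening: 0.999
```

Call:
drive_tool([
  [[0,0.26,0.76],[3.9,0,0]],
  [[0,0.31,0.74],[3.9,0,0]],
  [[0,0.36,0.65],[3.9,0,0]],
  [[0,0.2,0.3],[3.9,0,0]],
  [[0,0,0],[0,0,0]],
])

```text
time: 23.5
eef_pos: [0.616, -0.0466, 0.2148]
tcp_rot: [0.587, 0.398, -0.579, 0.403]
contact_force: [0.4, 0.7, -0.3]
opening: 1.005
```

```bash
python3 snap.py w18;python3 plan.py .688 -.083 .12 -20
```

```text
[ 0.61565782 -0.0454243   0.21469719]
t 23.55 pos [ 0.6157 -0.0454  0.2147] jaw -20.9 tilt 0.72 q1 -0.24 q6 0.12 open 1.002 F [-0.4  0.6 -0. ] | d [ 0.0723 -0.0376 -0.0947] turn 0.9 rows 3
[[[0.64,0.53,0.07],[-0.3,-0.1,-0.2]],[[0.63,0.53,0.07],[-0.3,-0.1,-0.2]],[[0.63,0.54,0.07],[-0.3,-0.1,-0.2]]]
```

View pics/w18.png

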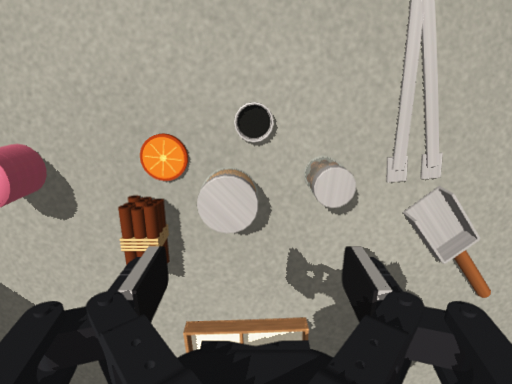

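```bash
python3 - <<'E'
from h import *
c=pickle.load(open("pics/w18.pkl","rb"))
print(unproj(c,(334.5,187),.06),unproj(c,(228,205),.04),unproj(c,(144,242),.042))
E
```

```text
[[ 0.68758185 -0.08495971  0.06      ]] [[ 0.57814175 -0.07054009  0.04      ]] [[ 0.47455398 -0.07660769  0.042     ]]
```

Call:
drive_tool([
  [[0.5,0.53,0.07],[-0.3,-0.1,-0.2]],
  [[0.6,0.53,0.07],[-0.3,-0.1,-0.2]],
  [[0.5,0.5,0.07],[-0.3,-0.1,-0.2]],
  [[0,0,0],[0,0,0]],
])

```text
time: 23.95
eef_pos: [0.6871, -0.0771, 0.1341]
tcp_rot: [0.578, 0.41, -0.576, 0.409]
contact_force: [-1.1, -0.5, -0.3]
opening: 0.998
```

```bash
python3 snap.py w19;python3 plan.py .688 -.083 .037 -20
```

```text
[ 0.68699229 -0.07634915  0.13628983]
t 24.00 pos [ 0.687  -0.0763  0.1363] jaw -19.3 tilt 0.26 q1 -0.26 q6 0.08 open 0.999 F [-1.  -0.1  0. ] | d [ 0.001  -0.0067 -0.0993] turn -0.7 rows 3
[[[0.66,0.02,0.04],[0.2,-0.1,-0.0]],[[0.66,0.02,0.04],[0.2,-0.1,-0.0]],[[0.66,0.02,0.04],[0.2,-0.1,-0.0]]]
```

View pics/w19.png

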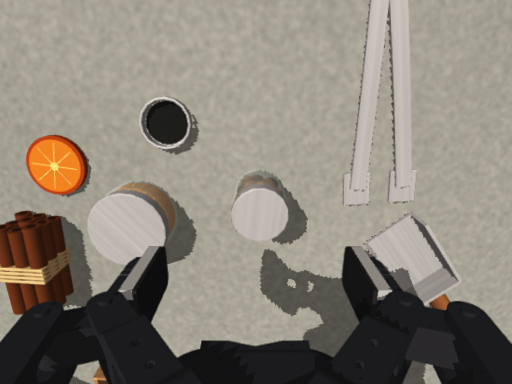

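Call:
drive_tool([
  [[0.1,0.04,0.04],[0,-0.1,0]],
  [[0.5,0.02,0.04],[0,-0.1,0]],
  [[0.6,0.02,0.04],[0,-0.2,0]],
  [[0.5,0.02,0.04],[0,-0.2,0]],
  [[0,0,0],[0,0,0]],
], grip=0.55)

```text
time: 24.5
eef_pos: [0.6911, -0.0804, 0.0585]
tcp_rot: [0.576, 0.407, -0.573, 0.417]
contact_force: [-1.2, -0.6, -0.2]
opening: 0.777
```

```bash
python3 plan.py .688 -.084 .037 -20
```

```text
t 24.50 pos [ 0.6911 -0.0804  0.0585] jaw -18.8 tilt 0.87 q1 -0.26 q6 0.07 open 0.777 F [-1.2 -0.6 -0.2] | d [-0.0031 -0.0036 -0.0215] turn -1.2 rows 1
[[[0.43,-0.04,0.09],[1.2,0.3,-0.8]]]
```

Call:
drive_tool([
  [[0.2,-0.04,0.09],[0.8,0.2,-0.7]],
  [[0.15,0,0.02],[0,0,-0.2]],
  [[0,0,0],[0,0,0]],
])

```text
time: 24.8
eef_pos: [0.6891, -0.0844, 0.0457]
tcp_rot: [0.578, 0.407, -0.577, 0.409]
contact_force: [-0.0, -0.2, 0.1]
opening: 0.778
```

```bash
python3 plan.py .688 -.084 .037 -20
```

```text
t 24.80 pos [ 0.6891 -0.0844  0.0457] jaw -19.5 tilt 0.26 q1 -0.27 q6 0.07 open 0.778 F [-0.  -0.2  0.1] | d [-0.0011  0.0004 -0.0087] turn -0.5 rows 1
[[[0.17,-0.03,-0.0],[0.5,0.0,-0.3]]]
```

Call:
drive_tool([
  [[0.18,-0.02,0],[0.4,0,-0.3]],
  [[0,0,0],[0,0,0]],
])

```text
time: 25.0
eef_pos: [0.6892, -0.0844, 0.0381]
tcp_rot: [0.579, 0.405, -0.579, 0.406]
contact_force: [-1.1, -0.4, 0.1]
opening: 0.776
```

Call:
drive_tool([
  [[0,0,0],[0,0,0]],
  [[0,0,0],[0,0,0]],
  [[0,0,0],[0,0,0]],
  [[0,0,0],[0,0,0]],
  [[0,0,0],[0,0,0]],
], grip=-1, newtons=40)

```text
time: 25.5
eef_pos: [0.6899, -0.0845, 0.0391]
tcp_rot: [0.58, 0.405, -0.578, 0.407]
contact_force: [-1.2, -0.7, -0.3]
opening: 0.495
```

Call:
drive_tool([
  [[-0.2,0,0],[0,0,0]],
  [[-0.5,0,0],[0,0,0]],
  [[-0.8,0,0],[0,0,0]],
  [[-0.8,0,0],[0,0,0]],
  [[-0.6,0,0],[0,0,0]],
])

```text
time: 26.0
eef_pos: [0.6851, -0.0832, 0.1818]
tcp_rot: [-0.576, -0.409, 0.582, -0.402]
contact_force: [0.6, -0.2, -1.5]
opening: 0.499
```

```bash
python3 snap.py w20;python3 plan.py .545 -.25 .19 -18.5
```

```text
[ 0.68801371 -0.0838908   0.18870951]
t 26.05 pos [ 0.688  -0.0839  0.1887] jaw -19.9 tilt 0.18 q1 -0.27 q6 0.08 open 0.499 F [ 2.2 -0.6  3.5] | d [-0.143  -0.1661  0.0013] turn 1.4 rows 5
[[[-0.0,-0.31,0.82],[-0.3,0.0,0.0]],[[-0.0,-0.32,0.82],[-0.3,0.0,0.0]],[[-0.0,-0.32,0.82],[-0.3,0.0,0.0]],[[-0.0,-0.32,0.81],[-0.3,0.0,0.0]],[[-0.0,-0.33,0.81],[-0.3,0.0,0.0]]]
```

View pics/w20.png

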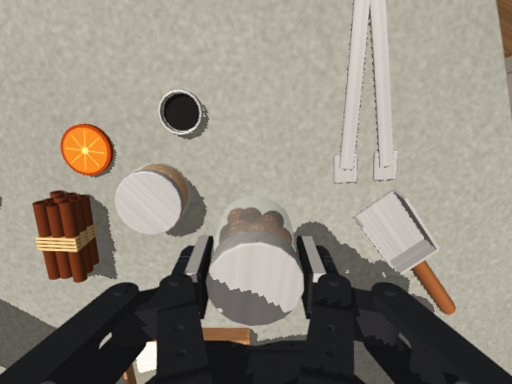

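Call:
drive_tool([
  [[0,-0.25,0.82],[-0.3,0,0]],
  [[0,-0.25,0.85],[-0.3,0,0]],
  [[0,-0.25,0.85],[-0.3,0,0]],
  [[0,-0.25,0.85],[-0.3,0,0]],
  [[0,-0.25,0.8],[-0.3,0,0]],
])

```text
time: 26.55
eef_pos: [0.5618, -0.2612, 0.1963]
tcp_rot: [0.574, 0.413, -0.569, 0.42]
contact_force: [1.2, -0.2, -0.3]
opening: 0.504
```

```bash
python3 plan.py .552 -.2955 .12 -18.5
```

```text
t 26.55 pos [ 0.5618 -0.2612  0.1963] jaw -17.8 tilt 0.67 q1 -0.60 q6 -0.29 open 0.504 F [ 1.2 -0.2 -0.3] | d [-0.0098 -0.0343 -0.0763] turn -0.7 rows 2
[[[0.76,0.0,0.36],[0.4,0.0,-0.3]],[[0.76,0.01,0.36],[0.4,0.0,-0.3]]]
```

Call:
drive_tool([
  [[0.3,0,0.36],[0.4,0,-0.3]],
  [[0.5,0,0.2],[0.3,0,-0.3]],
  [[0,0,0],[0,0,0]],
  [[0,0,0],[0,0,0]],
])

```text
time: 26.95
eef_pos: [0.5501, -0.2945, 0.1589]
tcp_rot: [0.576, 0.409, -0.575, 0.413]
contact_force: [0.4, 1.7, -0.7]
opening: 0.495
```

```bash
python3 plan.py .552 -.2955 .06 -18.5; python3 snap.py w21; python3 - <<'E'
from h import *
for n in("scene","side"):
    c=cam(n); cv2.imwrite(f"pics/{n}1.png",c["img"][:,:,::-1])
a=cv2.imread("pics/scene1.png"); cv2.imwrite("pics/s1z.png",cv2.resize(a[80:210,70:230],None,fx=4.5,fy=4.5,interpolation=cv2.INTER_CUBIC))
E
```

```text
t 26.95 pos [ 0.5501 -0.2945  0.1589] jaw -18.9 tilt 0.35 q1 -0.65 q6 -0.32 open 0.495 F [ 0.4  1.7 -0.7] | d [ 0.0019 -0.001  -0.0989] turn 0.4 rows 3
[[[0.66,0.01,0.0],[-0.1,0.1,-0.1]],[[0.66,0.01,0.0],[-0.1,0.1,-0.1]],[[0.66,0.01,0.0],[-0.1,0.1,-0.1]]]
[ 0.54997591 -0.29414052  0.15854714]
```

View pics/s1z.png

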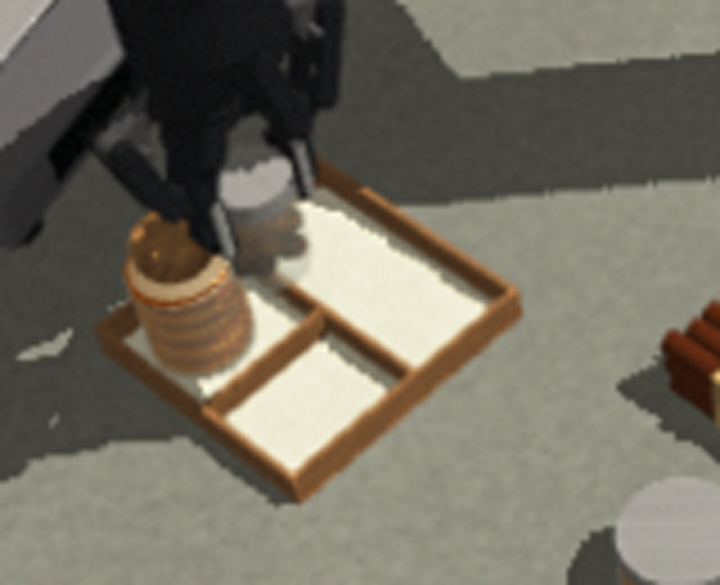

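View pics/w21.png

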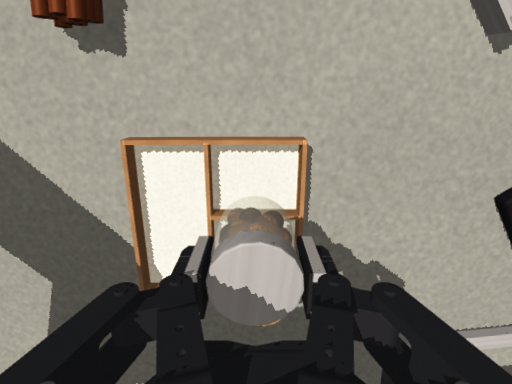

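```bash
python3 - <<'E'
from h import *
c=pickle.load(open("pics/w21.pkl","rb"))
P=unproj(c,[(208,143),(303,143),(300,214),(211,213)],.022)[:,:2]
print(P.round(4).tolist(),P.mean(0).round(4))
E
```

```text
[[0.523, -0.2484], [0.6023, -0.2757], [0.5808, -0.3397], [0.5012, -0.3111]] [ 0.5518 -0.2937]
```

Call:
drive_tool([
  [[0.5,0.01,0.02],[0,0.1,-0.1]],
  [[0.65,0.01,0.02],[0,0.1,-0.2]],
  [[0.5,0.01,0.02],[0,0.1,-0.2]],
  [[0,0,0],[0,0,0]],
])

```text
time: 27.5
eef_pos: [0.557, -0.2964, 0.0816]
tcp_rot: [0.575, 0.41, -0.572, 0.416]
contact_force: [-0.2, 0.9, -1.4]
opening: 0.498
```

```bash
python3 plan.py .552 -.2955 .042 -18.5
```

```text
t 27.50 pos [ 0.557  -0.2964  0.0816] jaw -18.5 tilt 0.51 q1 -0.65 q6 -0.33 open 0.498 F [-0.2  0.9 -1.4] | d [-0.005   0.0009 -0.0396] turn 0.0 rows 1
[[[0.79,-0.11,0.01],[-0.0,0.1,-0.5]]]
```

Call:
drive_tool([
  [[0.3,-0.09,0],[0,0.1,-0.4]],
  [[0.25,0,0],[0,0,-0.2]],
  [[0,0,0],[0,0,0]],
])

```text
time: 27.8
eef_pos: [0.5553, -0.2949, 0.0563]
tcp_rot: [0.574, 0.413, -0.573, 0.415]
contact_force: [-0.4, 0.9, -1.0]
opening: 0.5
```

```bash
python3 plan.py .552 -.2955 .042 -18.5
```

```text
t 27.80 pos [ 0.5553 -0.2949  0.0563] jaw -18.4 tilt 0.19 q1 -0.65 q6 -0.33 open 0.500 F [-0.4  0.9 -1. ] | d [-0.0033 -0.0006 -0.0143] turn -0.1 rows 1
[[[0.28,-0.06,0.03],[0.1,0.1,-0.2]]]
```

Call:
drive_tool([
  [[0.1,-0.05,0.02],[0,0,-0.2]],
  [[0.08,0,0],[0,0,-0.1]],
])

```text
time: 28.0
eef_pos: [0.5536, -0.2956, 0.0486]
tcp_rot: [-0.573, -0.413, 0.574, -0.414]
contact_force: [0.4, 0.9, -0.2]
opening: 0.501
```

Call:
drive_tool([
  [[0.05,0,0],[0,0,0]],
])

```text
time: 28.1
eef_pos: [0.5538, -0.2959, 0.0463]
tcp_rot: [-0.573, -0.413, 0.574, -0.415]
contact_force: [0.1, 0.8, -0.9]
opening: 0.497
```

Call:
drive_tool([
  [[0.05,0,0],[0,0,0]],
])

```text
time: 28.2
eef_pos: [0.5539, -0.2962, 0.044]
tcp_rot: [-0.573, -0.413, 0.574, -0.415]
contact_force: [-0.6, 1.0, -0.9]
opening: 0.499
```

Call:
drive_tool([
  [[0.04,0,0],[0,0,0]],
])

```text
time: 28.3
eef_pos: [0.5541, -0.2964, 0.042]
tcp_rot: [-0.573, -0.412, 0.574, -0.415]
contact_force: [0.0, 0.8, -1.8]
opening: 0.501
```

Call:
drive_tool([
  [[0.04,0,0],[0,0,0]],
])

```text
time: 28.4
eef_pos: [0.5541, -0.2965, 0.0418]
tcp_rot: [-0.573, -0.413, 0.574, -0.415]
contact_force: [-5.3, 2.5, 16.1]
opening: 0.495
```

Call:
drive_tool([
  [[0,0,0],[0,0,0]],
  [[0,0,0],[0,0,0]],
])

```text
time: 28.6
eef_pos: [0.5547, -0.297, 0.0428]
tcp_rot: [-0.573, -0.412, 0.574, -0.415]
contact_force: [-0.0, 0.5, -0.9]
opening: 0.5
```

Call:
drive_tool([
  [[0,0,0],[0,0,0]],
  [[0,0,0],[0,0,0]],
  [[0,0,0],[0,0,0]],
  [[0,0,0],[0,0,0]],
], grip=0.5)

```text
time: 29.0
eef_pos: [0.5551, -0.2973, 0.0429]
tcp_rot: [-0.573, -0.412, 0.574, -0.416]
contact_force: [-1.0, 0.5, 0.1]
opening: 0.75
```

Call:
drive_tool([
  [[-0.3,0,0],[0,0,0]],
  [[-0.8,0,0],[0,0,0]],
  [[-0.9,0,0],[0,0,0]],
  [[-0.8,0,0],[0,0,0]],
  [[-0.3,0,0],[0,0,0]],
])

```text
time: 29.5
eef_pos: [0.553, -0.2953, 0.2028]
tcp_rot: [-0.573, -0.414, 0.574, -0.413]
contact_force: [0.8, -0.6, 0.0]
opening: 0.754
```

```bash
python3 snap.py w22;python3 plan.py .47 -.14 .2 -24.5
```

```text
[ 0.55374043 -0.29585214  0.20476645]
t 29.55 pos [ 0.5537 -0.2959  0.2048] jaw -18.4 tilt 0.11 q1 -0.65 q6 -0.33 open 0.754 F [ 0.1 -1.3  1.9] | d [-0.0837  0.1559 -0.0048] turn -6.1 rows 4
[[[0.02,-0.64,-0.61],[1.5,0.0,0.0]],[[0.02,-0.66,-0.59],[1.5,0.0,0.0]],[[0.02,-0.67,-0.57],[1.5,0.0,0.0]],[[0.02,-0.69,-0.55],[1.5,0.0,0.0]]]
```

View pics/w22.png

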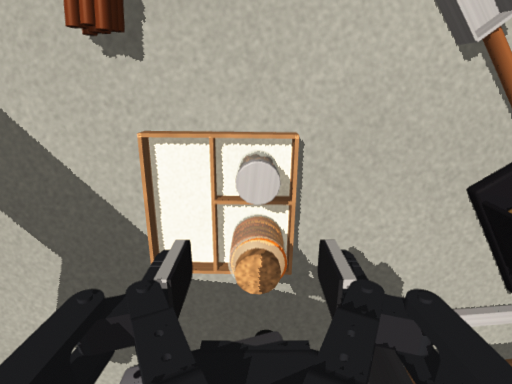

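Call:
drive_tool([
  [[0,-0.64,-0.61],[1.5,0,0]],
  [[0,-0.66,-0.59],[1.5,0,0]],
  [[0,-0.67,-0.57],[1.5,0,0]],
  [[0,-0.69,-0.55],[1.5,0,0]],
  [[0,0,0],[0,0,0]],
])

```text
time: 30.05
eef_pos: [0.4672, -0.1365, 0.2048]
tcp_rot: [-0.596, -0.38, 0.596, -0.382]
contact_force: [-0.0, 0.2, 0.0]
opening: 0.751
```

```bash
python3 snap.py w23;python3 plan.py .471 -.078 .11 -24.5
```

```text
[ 0.46862253 -0.13847405  0.20559842]
t 30.10 pos [ 0.4686 -0.1385  0.2056] jaw -24.8 tilt 0.36 q1 -0.49 q6 -0.06 open 0.749 F [-0.7 -0.6  0.6] | d [ 0.0024  0.0605 -0.0956] turn 0.3 rows 3
[[[0.64,-0.16,-0.37],[-0.1,0.1,-0.1]],[[0.64,-0.16,-0.37],[-0.1,0.1,-0.1]],[[0.64,-0.15,-0.37],[-0.1,0.1,-0.1]]]
```

View pics/w23.png

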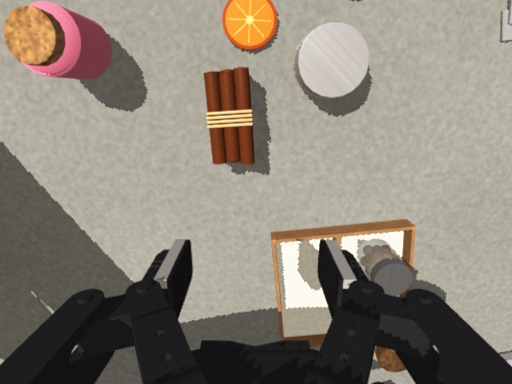

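```bash
python3 - <<'E'
from h import *
c=pickle.load(open("pics/w23.pkl","rb"))
P=unproj(c,[(206,72),(248,68),(254,163),(212,163)],.036)[:,:2]
print(P.mean(0).round(4))
for i in range(4):
    d=P[(i+1)%4]-P[i]; print(np.linalg.norm(d).round(4),np.degrees(np.arctan2(d[1],d[0])).round(1))
E
python3 plan.py .471 -.078 .11 -27.5
```

```text
[ 0.4685 -0.0779]
0.0391 -19.9
0.0899 -111.3
0.0423 155.1
0.0864 66.6
t 30.10 pos [ 0.4686 -0.1385  0.2056] jaw -24.8 tilt 0.36 q1 -0.49 q6 -0.06 open 0.749 F [-0.7 -0.6  0.6] | d [ 0.0024  0.0605 -0.0956] turn -2.7 rows 3
[[[0.64,-0.16,-0.37],[0.9,0.1,-0.1]],[[0.64,-0.16,-0.37],[0.9,0.1,-0.1]],[[0.64,-0.17,-0.37],[0.9,0.1,-0.1]]]
```

Call:
drive_tool([
  [[0.5,-0.16,-0.37],[-0.6,0.1,-0.1]],
  [[0.5,-0.16,-0.37],[-0.6,0.1,-0.1]],
  [[0.4,-0.15,-0.36],[-0.6,0.1,-0.1]],
  [[0,0,0],[0,0,0]],
], grip=0.6)

```text
time: 30.5
eef_pos: [0.4739, -0.0817, 0.1361]
tcp_rot: [0.592, 0.387, -0.588, 0.393]
contact_force: [-1.0, 0.3, 0.2]
opening: 0.798
```

```bash
python3 snap.py w24;python3 plan.py .4695 -.078 .03 -23
```

```text
[ 0.47511018 -0.08302146  0.13788674]
t 30.55 pos [ 0.4751 -0.083   0.1379] jaw -23.1 tilt 0.73 q1 -0.38 q6 0.02 open 0.798 F [-0.2 -0.   0.3] | d [-0.0056  0.005  -0.1079] turn 0.1 rows 3
[[[0.72,-0.06,-0.02],[-0.0,0.0,-0.2]],[[0.72,-0.05,-0.02],[-0.0,0.0,-0.2]],[[0.72,-0.05,-0.02],[-0.0,0.0,-0.2]]]
```

View pics/w24.png

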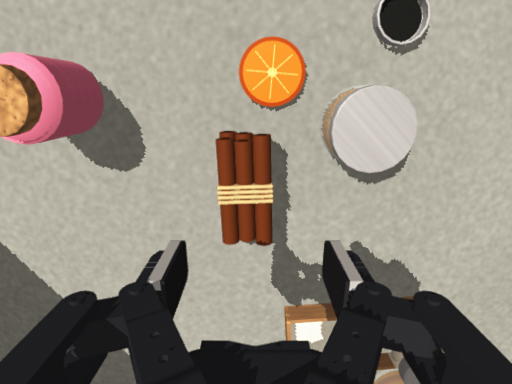

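Call:
drive_tool([
  [[0.5,-0.07,-0.04],[0,0,-0.2]],
  [[0.6,-0.06,-0.02],[0,0,-0.3]],
  [[0.5,-0.05,-0.02],[0,0,-0.3]],
  [[0,0,0],[0,0,0]],
])

```text
time: 30.95
eef_pos: [0.4772, -0.0839, 0.063]
tcp_rot: [0.593, 0.384, -0.588, 0.394]
contact_force: [-0.6, 0.6, -0.4]
opening: 0.799
```

```bash
python3 plan.py .4695 -.078 .03 -23
```

```text
t 30.95 pos [ 0.4772 -0.0839  0.063 ] jaw -23.3 tilt 0.86 q1 -0.38 q6 0.03 open 0.799 F [-0.6  0.6 -0.4] | d [-0.0077  0.0059 -0.033 ] turn 0.3 rows 1
[[[0.66,-0.2,-0.05],[-0.3,0.1,-0.9]]]
```

Call:
drive_tool([
  [[0.2,-0.18,-0.05],[-0.2,0.1,-0.8]],
  [[0.2,-0.04,-0.02],[0,0,-0.2]],
  [[0,0,0],[0,0,0]],
])

```text
time: 31.25
eef_pos: [0.4721, -0.0795, 0.0459]
tcp_rot: [0.591, 0.388, -0.59, 0.391]
contact_force: [-0.4, -0.3, -0.1]
opening: 0.799
```

```bash
python3 plan.py .4695 -.078 .03 -23
```

```text
t 31.25 pos [ 0.4721 -0.0795  0.0459] jaw -23.2 tilt 0.26 q1 -0.38 q6 0.03 open 0.799 F [-0.4 -0.3 -0.1] | d [-0.0026  0.0015 -0.0159] turn 0.2 rows 1
[[[0.32,-0.06,-0.01],[-0.2,0.0,-0.3]]]
```

Call:
drive_tool([
  [[0.2,-0.05,-0.01],[-0.1,0,-0.3]],
  [[0.12,-0.01,0],[0,0,-0.1]],
  [[0,0,0],[0,0,0]],
])

```text
time: 31.55
eef_pos: [0.4709, -0.0784, 0.0305]
tcp_rot: [-0.59, -0.39, 0.59, -0.39]
contact_force: [-0.7, -0.2, -0.1]
opening: 0.8
```

```bash
python3 plan.py .4695 -.078 .03 -23
```

```text
t 31.55 pos [ 0.4709 -0.0784  0.0305] jaw -23.1 tilt 0.06 q1 -0.38 q6 0.03 open 0.800 F [-0.7 -0.2 -0.1] | d [-0.0014  0.0004 -0.0005] turn 0.1 rows 1
[[[0.01,-0.03,0.0],[-0.1,0.0,-0.0]]]
```

Call:
drive_tool([
  [[0,0,0],[0,0,0]],
  [[0,0,0],[0,0,0]],
  [[0,0,0],[0,0,0]],
  [[0,0,0],[0,0,0]],
  [[0,0,0],[0,0,0]],
], grip=-1)

```text
time: 32.05
eef_pos: [0.4715, -0.0785, 0.0312]
tcp_rot: [0.59, 0.389, -0.59, 0.391]
contact_force: [0.1, -0.3, -0.3]
opening: 0.483
```

Call:
drive_tool([
  [[0,0,0],[0,0,0]],
  [[-0.2,0,0],[0,0,0]],
  [[-0.5,0,0],[0,0,0]],
  [[-0.8,0,0],[0,0,0]],
  [[-0.5,0,0],[0,0,0]],
])

```text
time: 32.55
eef_pos: [0.4676, -0.077, 0.131]
tcp_rot: [-0.588, -0.393, 0.592, -0.387]
contact_force: [0.5, -1.2, -0.2]
opening: 0.482
```

```bash
python3 snap.py w25;python3 plan.py .465 -.27 .16 -18.4
```

```text
[ 0.46987276 -0.07770678  0.13479587]
t 32.60 pos [ 0.4699 -0.0777  0.1348] jaw -23.0 tilt 0.20 q1 -0.38 q6 0.03 open 0.488 F [2.3 1.  2.5] | d [-0.0049 -0.1923  0.0252] turn 4.6 rows 5
[[[-0.1,0.28,0.72],[-0.9,0.0,0.0]],[[-0.1,0.27,0.72],[-0.9,0.0,0.0]],[[-0.1,0.26,0.72],[-0.9,0.0,0.0]],[[-0.1,0.25,0.73],[-0.9,0.0,0.0]],[[-0.1,0.24,0.73],[-0.9,0.0,0.0]]]
```

View pics/w25.png

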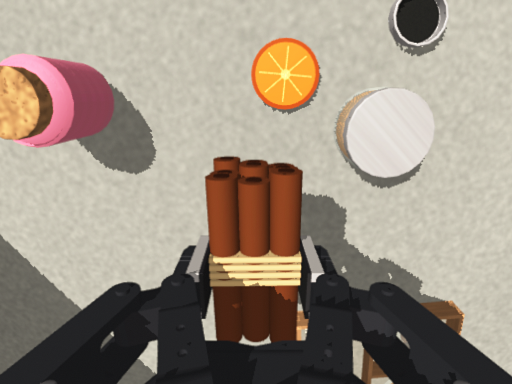

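Call:
drive_tool([
  [[-0.2,0.28,0.72],[-0.9,0,0]],
  [[-0.15,0.27,0.8],[-0.9,0,0]],
  [[-0.1,0.26,0.85],[-0.9,0,0]],
  [[0,0.25,0.85],[-0.9,0,0]],
  [[0,0.24,0.8],[-0.9,0,0]],
])

```text
time: 33.1
eef_pos: [0.4597, -0.291, 0.1626]
tcp_rot: [0.572, 0.415, -0.571, 0.418]
contact_force: [0.3, 0.2, -0.9]
opening: 0.482
```

```bash
python3 plan.py .461 -.312 .16 -18.4
```

```text
t 33.10 pos [ 0.4597 -0.291   0.1626] jaw -17.8 tilt 0.27 q1 -0.75 q6 -0.44 open 0.482 F [ 0.3  0.2 -0.9] | d [ 0.0013 -0.021  -0.0026] turn -0.6 rows 1
[[[0.05,0.15,0.39],[0.6,0.1,-0.3]]]
```

Call:
drive_tool([
  [[0.1,0.13,0.3],[0.5,0.1,-0.3]],
  [[0,0,0],[0,0,0]],
  [[0,0,0],[0,0,0]],
])

```text
time: 33.4
eef_pos: [0.4604, -0.3133, 0.1584]
tcp_rot: [-0.574, -0.412, 0.574, -0.413]
contact_force: [0.0, -0.3, -1.0]
opening: 0.483
```

```bash
python3 plan.py .461 -.312 .06 -18.4; python3 snap.py w26
```

```text
t 33.40 pos [ 0.4604 -0.3133  0.1584] jaw -18.7 tilt 0.09 q1 -0.78 q6 -0.45 open 0.483 F [ 0.  -0.3 -1. ] | d [ 0.0006  0.0013 -0.0984] turn 0.3 rows 3
[[[0.66,0.0,-0.01],[-0.1,0.0,-0.0]],[[0.66,0.0,-0.01],[-0.1,0.0,-0.0]],[[0.66,0.0,-0.01],[-0.1,0.0,-0.0]]]
[ 0.46037568 -0.31290071  0.15826033]
```

View pics/w26.png

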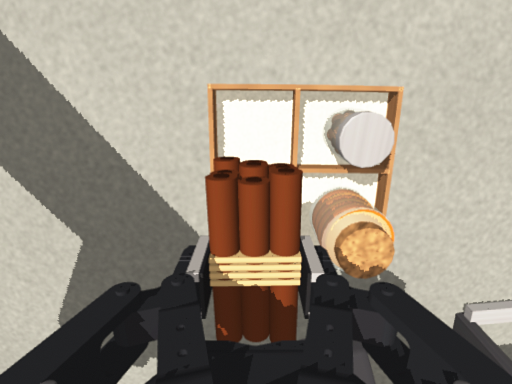

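Call:
drive_tool([
  [[0.5,-0.08,-0.01],[0,0,-0.1]],
  [[0.6,0,0.01],[0,0,-0.2]],
  [[0.4,0,0.01],[0,0,-0.2]],
  [[0,0,0],[0,0,0]],
])

```text
time: 33.85
eef_pos: [0.4577, -0.3072, 0.0833]
tcp_rot: [-0.571, -0.416, 0.574, -0.413]
contact_force: [-0.6, 0.4, -0.4]
opening: 0.478
```

```bash
python3 plan.py .457 -.3105 .034 -18.4; python3 snap.py w27;  python3 - <<'E'
from h import *
for n in("scene","side"):
    c=cam(n); cv2.imwrite(f"pics/{n}2.png",c["img"][:,:,::-1])
a=cv2.imread("pics/scene2.png"); cv2.imwrite("pics/s2z.png",cv2.resize(a[80:210,70:230],None,fx=4.5,fy=4.5,interpolation=cv2.INTER_CUBIC))
E
```

```text
t 33.85 pos [ 0.4577 -0.3072  0.0833] jaw -18.2 tilt 0.31 q1 -0.77 q6 -0.45 open 0.478 F [-0.6  0.4 -0.4] | d [-0.0007 -0.0033 -0.0493] turn -0.2 rows 2
[[[0.49,0.01,0.03],[0.1,0.0,0.1]],[[0.49,0.0,0.03],[0.1,0.0,0.1]]]
[ 0.45849175 -0.30778313  0.08470694]
```

View pics/w27.png

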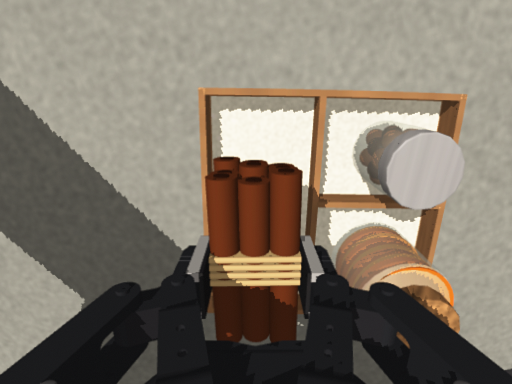

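View pics/s2z.png

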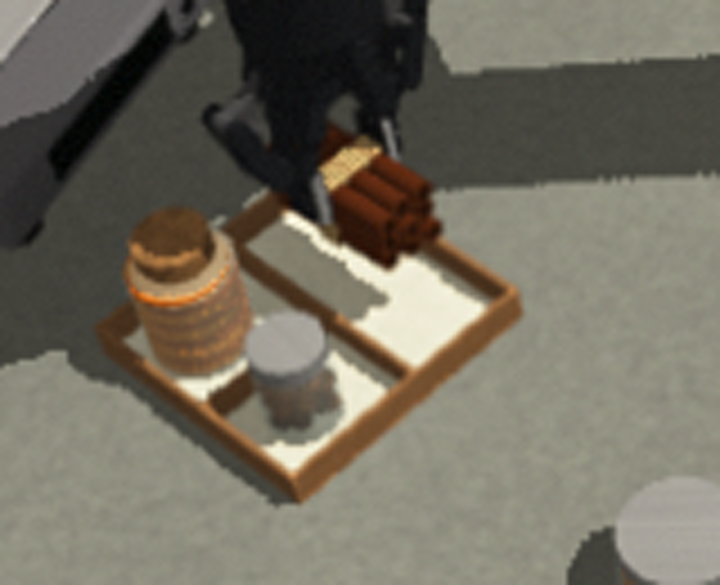

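```bash
python3 plan.py .462 -.296 .05 -18.4 2
```

```text
t 34.00 pos [ 0.4599 -0.3098  0.0872] jaw -18.3 tilt 0.32 q1 -0.77 q6 -0.45 open 0.485 F [ 0.  -0.7  0. ] | d [ 0.0021  0.0138 -0.0372] turn -0.1 rows 2
[[[0.37,-0.02,-0.14],[0.1,0.1,-0.1]],[[0.37,-0.02,-0.14],[0.1,0.1,-0.1]]]
```

Call:
drive_tool([
  [[0.3,-0.02,-0.15],[0,0.1,-0.1]],
  [[0.3,-0.02,-0.14],[0,0.1,-0.1]],
  [[0,0,0],[0,0,0]],
])

```text
time: 34.3
eef_pos: [0.4648, -0.2954, 0.0587]
tcp_rot: [-0.573, -0.412, 0.573, -0.417]
contact_force: [0.2, 0.7, -0.2]
opening: 0.481
```

```bash
python3 plan.py .462 -.296 .0342 -18.4; python3 snap.py w28
```

```text
t 34.30 pos [ 0.4648 -0.2954  0.0587] jaw -18.2 tilt 0.36 q1 -0.75 q6 -0.43 open 0.481 F [ 0.2  0.7 -0.2] | d [-0.0028 -0.0006 -0.0245] turn -0.2 rows 1
[[[0.49,-0.05,0.03],[0.2,0.2,-0.3]]]
[ 0.46526214 -0.29610755  0.05966923]
```

View pics/w28.png

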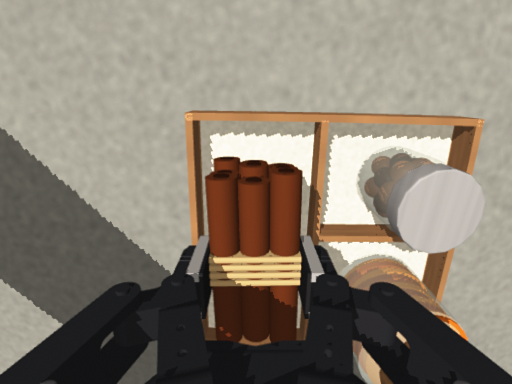

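Call:
drive_tool([
  [[0.15,-0.06,0.01],[0,0.1,-0.2]],
  [[0.12,-0.02,0],[0,0,-0.1]],
])

```text
time: 34.55
eef_pos: [0.4621, -0.2961, 0.0466]
tcp_rot: [-0.572, -0.413, 0.573, -0.416]
contact_force: [0.6, 0.2, -0.1]
opening: 0.481
```

Call:
drive_tool([
  [[0.08,0,0],[0,0,-0.1]],
])

```text
time: 34.65
eef_pos: [0.4618, -0.2961, 0.042]
tcp_rot: [-0.572, -0.413, 0.574, -0.416]
contact_force: [0.9, 0.3, -0.9]
opening: 0.482
```

Call:
drive_tool([
  [[0.06,0,0],[0,0,0]],
])

```text
time: 34.75
eef_pos: [0.4617, -0.2963, 0.0385]
tcp_rot: [-0.572, -0.413, 0.574, -0.415]
contact_force: [-1.0, 0.3, -0.9]
opening: 0.483
```

```bash
python3 plan.py .462 -.296 .0342 -18.4
```

```text
t 34.75 pos [ 0.4617 -0.2963  0.0385] jaw -18.2 tilt 0.25 q1 -0.75 q6 -0.43 open 0.483 F [-1.   0.3 -0.9] | d [ 0.0003  0.0003 -0.0043] turn -0.2 rows 1
[[[0.09,0.0,-0.01],[0.2,0.2,-0.0]]]
```

Call:
drive_tool([
  [[0.05,0,0],[0,0.1,0]],
])

```text
time: 34.85
eef_pos: [0.4616, -0.2963, 0.0356]
tcp_rot: [-0.572, -0.414, 0.574, -0.415]
contact_force: [0.5, -0.5, -0.6]
opening: 0.483
```

Call:
drive_tool([
  [[0.04,0,0],[0,0,0]],
])

```text
time: 34.95
eef_pos: [0.4616, -0.2966, 0.0337]
tcp_rot: [-0.572, -0.414, 0.574, -0.415]
contact_force: [-3.8, 3.4, 10.5]
opening: 0.485
```

Call:
drive_tool([
  [[0.03,0,0],[0,0,0]],
])

```text
time: 35.05
eef_pos: [0.4617, -0.2966, 0.0337]
tcp_rot: [-0.572, -0.415, 0.574, -0.414]
contact_force: [-5.2, 5.6, 17.2]
opening: 0.483
```

On the floor; release with a limited opening.

Call:
drive_tool([
  [[0,0,0],[0,0,0]],
  [[0,0,0],[0,0,0]],
])

```text
time: 35.25
eef_pos: [0.4622, -0.2972, 0.0347]
tcp_rot: [-0.572, -0.414, 0.574, -0.415]
contact_force: [0.6, -0.5, -0.8]
opening: 0.483
```

Call:
drive_tool([
  [[0,0,0],[0,0,0]],
  [[0,0,0],[0,0,0]],
  [[0,0,0],[0,0,0]],
  [[0,0,0],[0,0,0]],
], grip=0.25)

```text
time: 35.65
eef_pos: [0.4625, -0.2975, 0.0346]
tcp_rot: [-0.573, -0.414, 0.574, -0.415]
contact_force: [0.2, 0.1, 0.7]
opening: 0.627
```

Call:
drive_tool([
  [[-0.2,0,0],[0,0,0]],
  [[-0.5,0,0],[0,0,0]],
  [[-0.9,0,0],[0,0,0]],
  [[-0.9,0,0],[0,0,0]],
  [[-0.6,0,-0.3],[0,0,0]],
])

```text
time: 36.15
eef_pos: [0.4641, -0.2812, 0.1907]
tcp_rot: [-0.572, -0.418, 0.575, -0.41]
contact_force: [0.7, 0.5, 1.2]
opening: 0.623
```

```bash
python3 snap.py w29; python3 plan.py .3 -.6 .25
```

```text
[ 0.4669304  -0.28049159  0.19614154]
t 36.20 pos [ 0.4669 -0.2805  0.1961] jaw -18.3 tilt 0.22 q1 -0.73 q6 -0.41 open 0.624 F [1.6 1.2 3. ] | d [-0.1669 -0.3195  0.0539] turn 0 rows 9
[[[-0.12,-0.13,0.79],[-0.0,-0.0,0.0]],[[-0.12,-0.13,0.79],[-0.0,-0.0,0.0]],[[-0.12,-0.13,0.79],[-0.0,-0.0,0.0]],[[-0.12,-0.13,0.79],[-0.0,-0.0,0.0]],[[-0.12,-0.13,0.79],[-0.0,-0.0,0.0]]]
[[[-0.12,-0.13,0.79],[-0.0,-0.0,0.0]],[[-0.12,-0.13,0.79],[-0.0,-0.0,0.0]],[[-0.12,-0.13,0.79],[-0.0,-0.0,0.0]],[[-0.12,-0.13,0.79],[-0.0,-0.0,0.0]]]
```

View pics/w29.png

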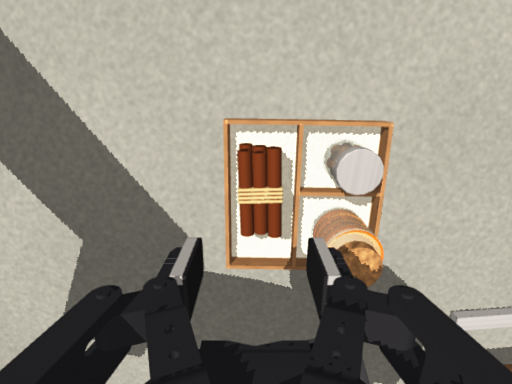

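All three in place. Lift the arm clear so the fixed cameras can check.

Call:
drive_tool([
  [[-0.6,0,-0.3],[0,0,0]],
  [[-0.6,0,-0.7],[0,0,0]],
  [[-0.4,0,-0.8],[0,0,0]],
  [[0,0,-0.8],[0,0,0]],
  [[0,0,-0.5],[0,0,0]],
])

```text
time: 36.7
eef_pos: [0.5176, -0.1313, 0.2872]
tcp_rot: [0.576, 0.41, -0.573, 0.415]
contact_force: [-1.2, -0.2, -0.1]
opening: 0.623
```

Call:
drive_tool([
  [[0,0,0],[0,0,0]],
  [[0,0,0],[0,0,0]],
  [[0,0,0],[0,0,0]],
])

```text
time: 37.0
eef_pos: [0.518, -0.129, 0.289]
tcp_rot: [0.575, 0.411, -0.571, 0.417]
contact_force: [-0.5, -0.8, -0.1]
opening: 0.623
```

```bash
python3 - <<'E'
from h import *
for n in("scene","side"):
    c=cam(n); cv2.imwrite(f"pics/{n}3.png",c["img"][:,:,::-1])
a=cv2.imread("pics/scene3.png"); b=cv2.imread("pics/side3.png")
z=lambda m:cv2.resize(m,(400,300),interpolation=cv2.INTER_CUBIC)
cv2.imwrite("pics/f.png",np.vstack([np.hstack([z(a[105:195,80:200]),z(a[190:280,345:465])]),np.hstack([z(b[120:225,240:380]),z(b[230:350,100:260])])]))
E
```

```text
(no output)
```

View pics/f.png

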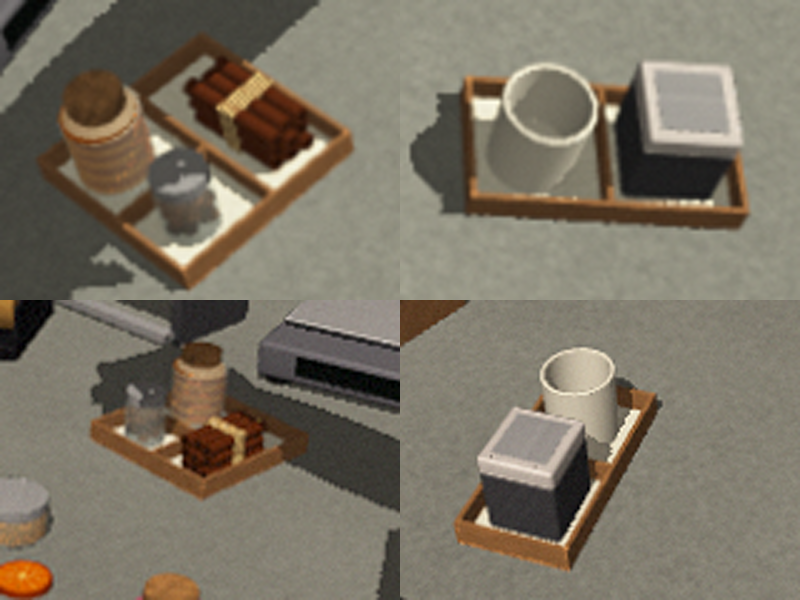

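View pics/scene3.png

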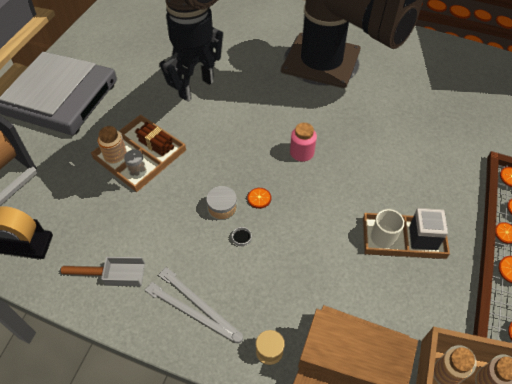

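```bash
python3 - <<'E'
from h import *
def rel(p,c,yaw):
    a=np.radians(yaw); d=p[:2]-c; return (np.array([[np.cos(a),np.sin(a)],[-np.sin(a),np.cos(a)]])@d).round(4)
c=pickle.load(open("pics/w29.pkl","rb")); M=np.array([.5027,-.3257])
print("tall",rel(unproj(c,(361,263),.087)[0],M,-18.4),"small",rel(unproj(c,(358,169),.063)[0],M,-18.4),"cin",rel(unproj(c,(260,195),.045)[0],M,-18.4))
c=pickle.load(open("pics/w17.pkl","rb")); T=np.array([.5144,.330])
print("tin",rel(unproj(c,(251,79),.075)[0],T,16),"tumb",rel(unproj(c,(257,178),.069)[0],T,16))
c0=cv2.imread("pics/scene0.png").astype(int);c3=cv2.imread("pics/scene3.png").astype(int)
print("low jar diff",np.abs(c0-c3)[185:222,203:240].mean())
print(ctrl.get_state()["time"]); ctrl.sign_off()
E
```

```text
tall [ 0.0417 -0.0346] small [0.0381 0.0446] cin [-0.0475  0.0143]
tin [-0.0007  0.0451] tumb [ 0.0034 -0.0411]
low jar diff 5.767713659605551
37.1
the job is handed in; nothing more can be done
```

Both gift boxes are made up, and I handed the job in at 37.1 s of the 144 s allowed. Each item was lowered until the wrist force showed it touching the cell floor, then released.

These are the last positions I measured from the wrist camera, in each box's own frame. All are inside their windows.

| Item | Box | x (mm) | y (mm) |
|---|---|---|---|
| Tall jar (orange slices, not the pink one) | mulled | +42 | −35 |
| Small jar | mulled | +38 | +45 |
| Cinnamon bundle | mulled | −48 | +14 |
| Tea tin | tea | −1 | +45 |
| Tumbler | tea | +3 | −41 |

- **Upright and square:** the final scene and side pictures show everything upright, the tin square to its box and the bundle lying along its cell. I judged tilt by eye and did not measure it.
- **Low jar:** it stands at the same place in the picture as at the start, and I never touched it. A crude before/after picture comparison gave a small difference, which I put down to changed shadows.
- **Disagreements:** the scene and side cameras differed by about 3 to 9 mm in x for most of the stock. I worked from the wrist camera, which lay between them in x for nearly every item. Two looks at the tall jar in its cell gave y = −41 and −35 mm; both are inside the window.

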